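Pack the painted sculptures and send the carton down the rollers

ROBOT

A 7-joint arm with a two-finger parallel gripper is mounted at the origin on the work surface. World frame = base frame: x ahead of the robot, y to its left, z up, the work surface at z = 0. Lengths are in m, angles in degrees, forces in N, time in s.
With the tool pointing down it reaches from about 0.425 to 0.875 m from the base axis. Payload 4.7 kg.
Tool frame: the origin (TCP) lies on the centre line of the jaws, within the pads' length; the fingertips stand 17 mm ahead of it and the grasp point (between the pads) lies 2 mm behind it; z points along the fingers, y is the line along which they close (so a half turn about z gives the same grasp; the last joint's range is limited). The gripper opens to 87 mm and grips with 3 to 60 N. Pads are 19 mm wide; open, the fingers measure 117 mm over their backs; the gripper's body (75 mm by 190 mm) begins 51 mm behind the grasp point.
Start: joints at [67.042, 18.392, -4.016, 83.108, 1.295, 78.541, -3.26], TCP at [0.262, -0.595, 0.207] pointing down, gripper open.
Joint ranges: [-163.93, 163.93], [-17.29, 119.83], [-79.2, 71.16], [3.27, 140.29], [-89.18, 269.18], [5.43, 117.66], [-154.24, 154.24]. Speed limits (degrees/s): [147.25, 147.25, 180, 180, 180, 180, 180].

INTERFACE

Orientations are given as [roll, pitch, yaw] about the fixed x, y, z axes, in that order (R = Rz(yaw) Ry(pitch) Rx(roll)).
In Python, from cell import env, read_camera gives the robot as it stands.
- The arm moves only by the shell command python3 -m jog 'ROWS' [FORCE]. ROWS is JSON, a list of rows, each a list of 5 numbers: the opening, from 0 (shut) to 1 (fully open), then the shift along the tool's x, y, z each as a share of 0.02 m, from -1 to 1, then the turn about the tool's z as a share of 45 degrees, from -1 to 1. In form: [[gripper, x, y, z, yaw], ...]. A call has 1 to 12 rows; each row shifts and turns the commanded pose from where the row before left it, along the tool's axes as they then stand; what a row does not reach is not made up. A row lasts 1/12 s, in which the tool goes at most 41.7 mm and 7.16 degrees, less where a joint would pass 70% of its speed; a pose out of reach is approached as far as the arm can. A call with a number of a shift or a turn outside -1 to 1 is refused whole. A call with a gripper value outside its range is refused whole. The fingers move at their own pace and stop on an object; FORCE is the grip in N (left out, the last holds). Time passes only in rows, so rows that do not move let the fingers close. It gives the time, the measured TCP pose, the force, the opening and the grip force at its end, in the units of the state.
- env.get_obs(): the state, without advancing time (a new reading comes with each control period).
- read_camera(name): name is "side" or "top"; returns a dict with "color" (420x560x3 uint8, red, green, blue), "range_z" (420x560 float32, m along the optical axis (not along the pixel's ray), 0 where there is no reading), "mtx" (3x3 intrinsics, pixels), "world_from_camera" (4x4, takes a point from camera to world coordinates). Camera axes: x right, y down, z forward; pixel columns grow to the right and rows downward; lengths in m; the calibration is good to about 2 mm. A picture is of the moment at which its call begins.
- env.sign_off(): hands the job in; it is judged then, once.
The state is a dict: "time_s": time; "qpos": joint angles; "joint_velocities": joint speeds; "effort": joint torques, N m; "tool_pos": TCP position; "tool_rot": TCP orientation; "force": force on the tool from outside, world axes, zero at the start; "wrist_torque": the same for the moment, N m; "grip_width": finger opening in m; "grasp_force": force on a finger pad.
Only numpy, scipy, OpenCV 4.12 (cv2) and the standard library are available. Lean on these libraries where they do the work, as an engineer would, in place of code of your own. Each camera call takes 0.05 s, during which the arm holds its last target. There are 200 camera calls.

TASK

Slide the vise jaw open and pack every painted sculpture, the one held in the vise and all those standing on the bench, upright in the open carton while it is still on the open rollers. Then push the loaded carton along the rollers until it is fully home against the end stop of the plywood packing bay, and only then slide the bay's status marker from red fully to its green end. Leave the empty vise with its jaw slid fully shut, and the glue bottle, the paint tin and the bar clamp where they are.

Things in the scene. Friction and masses are not known exactly. Their poses are not given: they have to be found in the camera images.
- track: Fixed track along its y; origin: centre of footprint on bench. Free rollers across it, tops 45 mm up, y -280 to 280 mm. Guide rails 184 mm apart inside, 8 thick, 60 high, 620 long. Packing bay at y -310 to -85: plywood walls 105 high, end stop's face at y = -300. +y end open. Push carton to -y; home: carton centre at y = -165 mm. 2-3 N moves it; it soon stops when let go.
- carton: Open-topped cardboard carton on the rollers, 170 (x) x 270 (y) x 55 (z) mm outside, walls and floor 5 mm, 0.25 kg. Origin: centre of its underside, z up, y along the track's y. It starts with its centre 60 to 120 mm to the +y side of the track's origin.
- vise: Fixed carving vise. Origin: centre of its footprint on the bench, z up; jaw travel along its y. Bed 66 (x) x 170 (y) mm, top 20 mm above the bench. Fixed jaw at the -y end, its face at y = -63 mm, top at 34 mm.
- vise_jaw (a joint): Blue sliding jaw: gap between jaw faces (m), 0 shut, 0.10 fully open, opens to the vise's +y, friction 3 N, stays put. Starts near 0.0575, closed on the red sculpture's plinth. Jaw 60 (x) x 40 (y) mm, top 42 mm above bench; its steel lip reaches 8 mm over the plinth, underside 35 mm above bench, so the piece lifts out only once the jaw is open; slide it to 0.08 or more.
- jaw_handle (a point): Centre of the top of the red square post that stands on the sliding jaw, 91 mm above the bench: post 18 x 18 mm, rising 49 mm above the jaw's top, axes along the vise's, 28 mm behind the jaw's face. Pinch it from above (across the vise's x) or push it to slide the jaw.
- red_piece: Red painted slab on a dark wood plinth, 0.15 kg; it starts standing on the vise bed (plinth underside 20 mm above the bench) against the fixed jaw, its axes along the vise's. Origin: centre of the plinth's underside, z up. Plinth 60 (x) x 56 (y) x 12 (z) mm; the slab on it is 44 wide (x), 24 thick (y) with a rounded top 64 mm above the origin; pinch the slab across its 24 mm thickness (its y).
- blue_piece: Blue painted slab on a dark wood plinth, 0.15 kg; if present, stands on the bench near the robot, any of four places. Origin: centre of the plinth's underside, z up. Plinth 60 (x) x 56 (y) x 12 (z) mm; the slab on it is 44 wide (x), 24 thick (y) with a rounded top 64 mm above the origin; pinch the slab across its 24 mm thickness (its y).
- green_piece: Green painted slab on a dark wood plinth, 0.15 kg; if present, stands on the bench near the robot, any of four places. Origin: centre of the plinth's underside, z up. Plinth 60 (x) x 56 (y) x 12 (z) mm; the slab on it is 44 wide (x), 24 thick (y) with a rounded top 64 mm above the origin; pinch the slab across its 24 mm thickness (its y).
- yellow_piece: Yellow painted slab on a dark wood plinth, 0.15 kg; if present, stands on the bench near the robot, any of four places. Origin: centre of the plinth's underside, z up. Plinth 60 (x) x 56 (y) x 12 (z) mm; the slab on it is 44 wide (x), 24 thick (y) with a rounded top 64 mm above the origin; pinch the slab across its 24 mm thickness (its y).
- white_piece: White painted slab on a dark wood plinth, 0.15 kg; if present, stands on the bench near the robot, any of four places. Origin: centre of the plinth's underside, z up. Plinth 60 (x) x 56 (y) x 12 (z) mm; the slab on it is 44 wide (x), 24 thick (y) with a rounded top 64 mm above the origin; pinch the slab across its 24 mm thickness (its y).
- marker_base: Fixed base plate of the bay's status marker, 44 (x) x 130 (y) x 14 (z) mm, beyond the end-stop end of the track (the robot's right). Origin: centre of its underside, z up; the grip slides along its y, from the red patch (-y end, nearer the robot) to the green patch (+y end, farther).
- marker (a joint): Travel of the black marker grip (m): 0 at the red end, 0.08 at the green end; it grows along marker_base's +y, friction 1.5 N, stays where it is left. Starts at 0 to 0.03.
- marker_top (a point): Centre of the top of the black marker grip, 54.5 mm above the bench. Grip 28 (x) x 20 (y) x 40 (z) mm, axes along marker_base's; pinch it from above across its x, or push it.
- glue: Bystander: white glue bottle, 52 mm across, 130 mm tall, beyond the track. Origin under its centre.
- tin: Bystander: paint tin, 76 mm across, 90 mm tall, beyond the track. Origin under its centre.
- clamp: Bystander: orange bar clamp lying on the bench, 160 mm long, 50 mm tall, past the open end of the track (robot's left). Origin on the bench under the middle of its bar.
Mind the look-alikes: they are no part of the job. What is shaped like the blue_piece but pink or purple is not meant.

How it is judged (in metres and radians):
On the way, in this order (a step that is already met when the one before it is completed fails the run):
1. the vise jaw is slid open (value of joint vise_jaw above 0.072 m), for 0.2 s.
2. every sculpture stands released in the carton, which is still on the open rollers (x of red_piece in the frame of carton between -0.08 and 0.08 m and y of red_piece in the frame of carton between -0.13 and 0.13 m and z of red_piece in the frame of carton between -0.002 and 0.015 m and angle between each of red_piece, blue_piece, green_piece, yellow_piece, white_piece's own z axis and vertical below 0.15 rad and contact force between the fingers and red_piece below 0.3 N and x of blue_piece in the frame of carton between -0.08 and 0.08 m and y of blue_piece in the frame of carton between -0.13 and 0.13 m and z of blue_piece in the frame of carton between -0.002 and 0.015 m and contact force between the fingers and blue_piece below 0.3 N and x of green_piece in the frame of carton between -0.08 and 0.08 m and y of green_piece in the frame of carton between -0.13 and 0.13 m and z of green_piece in the frame of carton between -0.002 and 0.015 m and contact force between the fingers and green_piece below 0.3 N and x of yellow_piece in the frame of carton between -0.08 and 0.08 m and y of yellow_piece in the frame of carton between -0.13 and 0.13 m and z of yellow_piece in the frame of carton between -0.002 and 0.015 m and contact force between the fingers and yellow_piece below 0.3 N and x of white_piece in the frame of carton between -0.08 and 0.08 m and y of white_piece in the frame of carton between -0.13 and 0.13 m and z of white_piece in the frame of carton between -0.002 and 0.015 m and contact force between the fingers and white_piece below 0.3 N and y of carton in the frame of track above -0.05 m), for 0.3 s.
3. the loaded carton is home in the bay (x of red_piece in the frame of carton between -0.08 and 0.08 m and y of red_piece in the frame of carton between -0.13 and 0.13 m and z of red_piece in the frame of carton between -0.002 and 0.015 m and angle between each of red_piece, blue_piece, green_piece, yellow_piece, white_piece's own z axis and vertical below 0.15 rad and contact force between the fingers and red_piece below 0.3 N and x of blue_piece in the frame of carton between -0.08 and 0.08 m and y of blue_piece in the frame of carton between -0.13 and 0.13 m and z of blue_piece in the frame of carton between -0.002 and 0.015 m and contact force between the fingers and blue_piece below 0.3 N and x of green_piece in the frame of carton between -0.08 and 0.08 m and y of green_piece in the frame of carton between -0.13 and 0.13 m and z of green_piece in the frame of carton between -0.002 and 0.015 m and contact force between the fingers and green_piece below 0.3 N and x of yellow_piece in the frame of carton between -0.08 and 0.08 m and y of yellow_piece in the frame of carton between -0.13 and 0.13 m and z of yellow_piece in the frame of carton between -0.002 and 0.015 m and contact force between the fingers and yellow_piece below 0.3 N and x of white_piece in the frame of carton between -0.08 and 0.08 m and y of white_piece in the frame of carton between -0.13 and 0.13 m and z of white_piece in the frame of carton between -0.002 and 0.015 m and contact force between the fingers and white_piece below 0.3 N and y of carton in the frame of track below -0.153 m and z of carton in the frame of track below 0.055 m and linear speed of carton below 0.02 m/s), for 0.2 s.
4. the status marker is slid to its green end (value of joint marker above 0.072 m), for 0.2 s.
At the end, for the whole second after the job is handed in: Every sculpture stands upright (within 0.15 rad) on the carton's floor, released; the carton is at rest in the bay, within 12 mm of the end stop; the status marker is within 8 mm of its green end; the vise jaw is shut to within 6 mm (all of step 3 and value of joint vise_jaw below 0.006 m and value of joint marker above 0.072 m); the robot touches nothing.
It fails at once if the glue bottle is disturbed (moved more than 30 mm) (distance of glue from where it was at the start of the episode above 0.03 m).
It fails at once if the paint tin is disturbed (moved more than 30 mm) (distance of tin from where it was at the start of the episode above 0.03 m).
It fails at once if the bar clamp is disturbed (moved more than 30 mm) (distance of clamp from where it was at the start of the episode above 0.03 m).
Of blue_piece, green_piece, yellow_piece, white_piece only 2 to 4 are there at a start; the rules pass over those that are not, and their reading is None.
At some moment in a run one of blue_piece, green_piece, yellow_piece, white_piece may be knocked a few centimetres aside while the robot is not near it.
Once in a run the grip may slacken for a moment while it holds something.
It also fails if it takes over 210 s, if anything falls off the work surface, if the arm or the gripper's body presses on something with over 40 N, if the wrist force passes 120 N, or if a joint passes its speed limit or range.

## Working session

There is one attempt and no reset: what is moved stays moved. The work goes in short steps, Python scripts to look and compute and a shell command to move; the robot and the scene stay as the last step left them, time stands still between calls to the robot, and variables do not carry over. Pictures are saved under pics/ and viewed, at most 14 in all, crops included, and the job is handed in when it is done.

```bash
ls; mkdir -p pics
python3 - <<'E'
from cell import env, read_camera
import cv2,numpy as np
o=env.get_obs(); print({k:np.round(v,3).tolist() for k,v in o.items()})
for n in("top","side"):
    c=read_camera(n); cv2.imwrite(f"pics/{n}0.png",c["color"][:,:,::-1]); np.savez(f"/tmp/{n}0.npz",**c)
    print(n,c["mtx"].round(1).tolist(),c["world_from_camera"].round(3).tolist())
E
```

```text
pics
{'time_s': 0.0, 'qpos': [67.041, 18.439, -4.015, 83.176, 1.296, 78.54, -3.26], 'joint_velocities': [-0.027, -0.039, 0.072, -0.047, -0.004, -0.122, -0.038], 'effort': [-0.001, -49.129, -0.404, -31.252, -0.064, 0.044, 0.0], 'tool_pos': [0.262, -0.594, 0.206], 'tool_rot': [-179.89, 0.007, 23.769], 'force': [-0.931, -0.401, 0.158], 'wrist_torque': [0.013, 0.011, 0.036], 'grasp_force': 0.0, 'grip_width': 0.087}
top [[525.0, 0.0, 282.4], [0.0, 525.0, 211.6], [0.0, 0.0, 1.0]] [[0.003, -0.992, 0.13, 0.308], [-1.0, -0.003, -0.001, 0.052], [0.002, -0.13, -0.992, 1.742], [0.0, 0.0, 0.0, 1.0]]
side [[526.5, 0.0, 274.7], [0.0, 526.5, 214.7], [0.0, 0.0, 1.0]] [[-0.853, -0.394, 0.342, 0.053], [-0.522, 0.665, -0.535, 0.754], [-0.017, -0.635, -0.773, 1.157], [0.0, 0.0, 0.0, 1.0]]
```

View pics/top0.png

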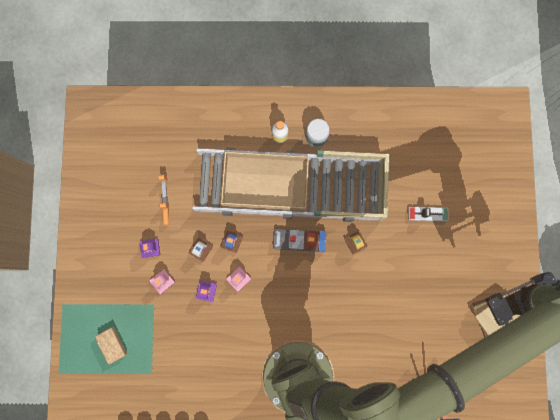

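View pics/side0.png

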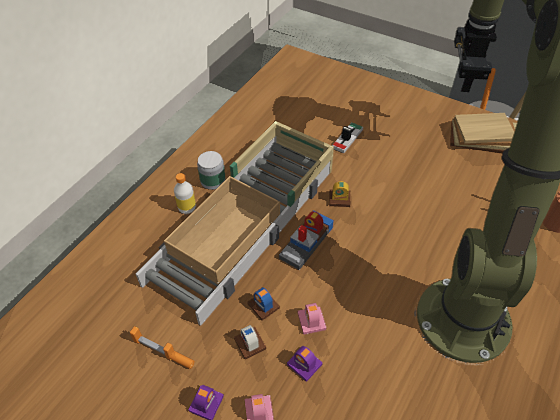

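Top view: white candidate (200,249), blue (231,240), red in the vise (311,239), yellow (356,241). Look-alikes are purple at (150,247) and (206,291), and pink at (162,281) and (238,279). The marker is at (428,213), and there is no green piece. A close crop will check these choices.

Run:
```python
import cv2,numpy as np
t=cv2.imread("pics/top0.png"); s=cv2.imread("pics/side0.png")
a=cv2.resize(t[200:300,180:380],(800,400),interpolation=cv2.INTER_CUBIC)
b=cv2.resize(t[195:235,395:460],(325,200),interpolation=cv2.INTER_CUBIC)
c=cv2.resize(s[170:370,230:370],(280,400))[:200]
c=cv2.resize(s[175:275,260:380],(240,200),interpolation=cv2.INTER_CUBIC)
d=cv2.resize(s[110:210,310:400],(180,200),interpolation=cv2.INTER_CUBIC)
cv2.imwrite("pics/crop0.png",np.vstack([a,np.hstack([b,c,d,np.zeros((200,55,3),np.uint8)])]))
```

```text
(no output)
```

View pics/crop0.png

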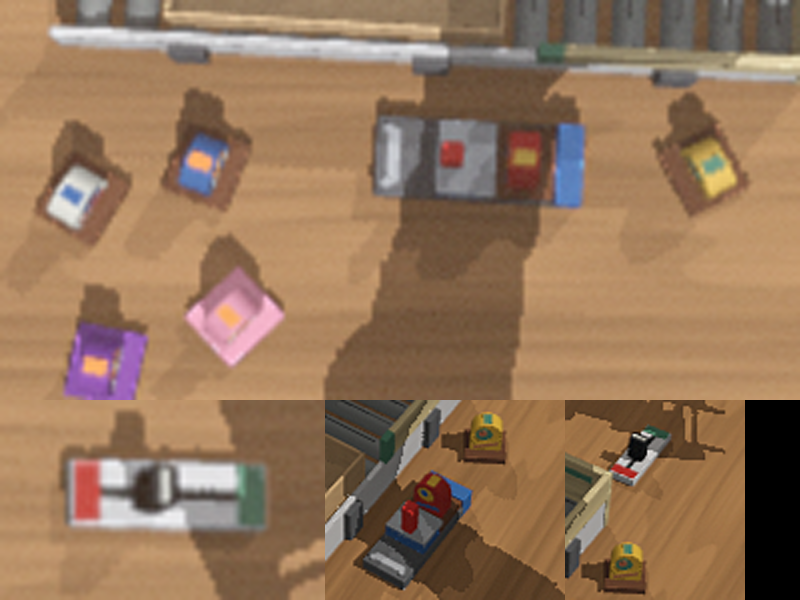

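Confirmed: the blue, white and yellow pieces have dark plinths and the red one is in the vise. The pink and purple ones are look-alikes, with plinths in their own colour. The vise opens to the left (+y world). The marker's red patch is on the left and the green on the right. Next I measure.

```bash
cat > h.py <<'E'
from cell import env, read_camera
import cv2, numpy as np
def cloud(c):
    v,u=np.nonzero(c["range_z"]>0); z=c["range_z"][v,u]
    p=np.c_[u,v,np.ones(len(u))]@np.linalg.inv(c["mtx"]).T*z[:,None]
    T=c["world_from_camera"]; return p@T[:3,:3].T+T[:3,3], c["color"][v,u]
def pix(c,u,v):
    z=c["range_z"][v,u]; T=c["world_from_camera"]
    return T[:3,:3]@(np.linalg.inv(c["mtx"])@[u,v,1]*z)+T[:3,3]
def look(names=("top","side")): return {n:read_camera(n) for n in names}
def near(P,C,xy,r,z0,z1):
    k=(np.hypot(*(P[:,:2]-xy).T)<r)&(P[:,2]>z0)&(P[:,2]<z1); return P[k],C[k]
def rect(P):
    (x,y),(w,h),a=cv2.minAreaRect((P[:,:2]*1000).astype(np.float32))
    if w<h: w,h,a=h,w,a+90
    return np.round([x,y,w,h,(a+90)%180-90],1)   # angle: long axis, world deg
def piece(v,xy,z0=0.0):
    for n,c in v.items():
        P,C=cloud(c)
        s,_=near(P,C,xy,.05,z0+.02,z0+.08); b,_=near(P,C,xy,.05,z0+.007,z0+.08)
        if len(s)>9: print(n,"slab",rect(s),len(s),"top",s[:,2].max().round(3),"| plinth+",rect(b))
E
python3 - <<'E'
from h import *
v=look(); t=v["top"]
for nm,u,w in(("white",200,249),("blue",231,240),("yellow",356,241)):
    p=pix(t,u,w); print(nm,p.round(3)); piece(v,p[:2])
p=pix(t,311,239); print("red",p.round(3)); piece(v,p[:2],.025)
for nm,u,w in(("post",292,239),("marker",428,213),("carton floor",265,182),("glue",280,128),("tin",318,130),("clamp",164,200),("bench",300,270)): print(nm,pix(t,u,w).round(3))
for n,c in v.items():
    P,C=cloud(c)
    print(n,"post",rect(near(P,C,pix(t,292,239)[:2],.03,.06,.1)[0]), "marker",rect(near(P,C,pix(t,428,213)[:2],.03,.035,.06)[0]),
     "base",rect(near(P,C,pix(t,428,213)[:2],.09,.01,.06)[0]),"vise",rect(near(P,C,pix(t,302,239)[:2],.1,.015,.06)[0]))
P,C=cloud(t); k=(P[:,2]>.03)&(P[:,2]<.12)&(P[:,0]>.5)&(P[:,0]<.80)&(abs(P[:,1])<.4)
print("track",rect(P[(P[:,2]>.05)&k&(P[:,0]<.73)]))
# carton rim z~.1
k=(P[:,2]>.09)&(P[:,2]<.115)&(P[:,0]>.45)&(P[:,0]<.80)&(P[:,1]<.27)&(P[:,1]>-.01); print("carton rim",rect(P[k]),k.sum())
k=(P[:,2]>.047)&(P[:,2]<.054)&(P[:,0]>.45)&(P[:,0]<.80)&(P[:,1]<.25)&(P[:,1]>0.02); print("carton floor",rect(P[k]),k.sum())
k=(P[:,2]>.09)&(P[:,2]<.115)&(P[:,0]>.45)&(P[:,0]<.80)&(P[:,1]<-.03)&(P[:,1]>-.35); print("bay",rect(P[k]),k.sum())
E
```

```text
white [0.406 0.312 0.068]
top slab [410.  320.   56.6  47.7 -26.2] 143 top 0.075 | plinth+ [406.1 314.3  92.4  89.9 -43.7]
side slab [409.  322.5  47.   26.2 -32.9] 290 top 0.069 | plinth+ [405.  310.5  81.7  65.6  59.8]
blue [0.435 0.214 0.067]
top slab [435.6 217.7  54.2  44.6  71.6] 128 top 0.072 | plinth+ [437.3 212.5  93.   91.1 -85. ]
side slab [436.  220.1  45.   27.5 -19.9] 289 top 0.071 | plinth+ [442.4 218.4  75.1  57.8 -20.2]
yellow [ 0.433 -0.186  0.064]
top slab [ 430.8 -189.6   49.6   48.8   21.7] 135 top 0.077 | plinth+ [ 430.3 -185.6   94.6   89.1   64.2]
side slab [ 435.  -188.3   45.9   34.4   38.1] 253 top 0.07 | plinth+ [ 431.6 -188.4   67.9   64.1  -63.5]
red [ 0.437 -0.041  0.088]
top slab [438.9 -38.3  93.8  55.  -89.8] 170 top 0.094 | plinth+ [438.3 -40.7  98.   62.3  87.5]
side slab [441.6 -21.5  59.6  54.7 -89. ] 287 top 0.089 | plinth+ [435.3 -40.7  96.   61.1  82.2]
post [0.437 0.019 0.096]
marker [ 0.525 -0.422  0.056]
carton floor [0.628 0.107 0.046]
glue [0.785 0.058 0.132]
tin [ 0.792 -0.065  0.087]
clamp [0.571 0.443 0.017]
bench [ 0.342 -0.009 -0.005]
top post [441.1  17.5  17.9  16.1  -1. ] marker [ 529.3 -419.4   26.9   22.9   -1. ] base [ 529.7 -432.1  154.9  149.3  -48.4] vise [472.6  -7.9 169.8 131.8  86.8]
side post [440.9  19.1  24.5  17.4  77.1] marker [ 5.289e+02 -4.153e+02  2.980e+01  2.610e+01 -1.000e-01] base [ 514.6 -432.4  134.6   80.4  -87.3] vise [470.9  -5.7 172.7 130.8  86.7]
track [620.9  26.1 622.1 217.4  87.1]
carton rim [670.1 112.4 262.1 254.4  -2.6] 489
carton floor [6.216e+02 1.353e+02 3.385e+02 2.274e+02 1.000e-01] 1894
bay [ 653.5 -156.4  285.9  260.7   -2.6] 1014
```

```bash
cat >> h.py <<'E'
def cast(c,u,v,h):
    T=c["world_from_camera"]; d=T[:3,:3]@np.linalg.inv(c["mtx"])@[u,v,1.]; o=T[:3,3]; return (o+d*(h-o[2])/d[2])[:2]
def plan(x,y,z,yaw=None):
    """turn share total, then tool-axis shares (1 = 20 mm) after the turn"""
    o=env.get_obs(); p=np.array(o["tool_pos"]); a=o["tool_rot"][2]; yaw=a if yaw is None else yaw
    d=(yaw-a+90)%180-90; f=a+d; r=np.radians(f); g=np.array([x,y,z])-p
    print(f"turn {-d/45:.3f} (to {f:.1f}) x {(g[0]*np.cos(r)+g[1]*np.sin(r))/.02:.2f} y {(g[0]*np.sin(r)-g[1]*np.cos(r))/.02:.2f} z {-g[2]/.02:.2f}")
E
python3 - <<'E'
from h import *
v=look()
t=v["top"]; s=v["side"]
hsv={n:cv2.cvtColor(c["color"],cv2.COLOR_RGB2HSV) for n,c in v.items()}
# plinth dark-brown pixels around each piece in top view, cast onto z=12mm
for nm,u,w in(("white",200,249),("blue",231,240),("yellow",356,241)):
    bench=hsv["top"]; V=bench[w-16:w+17,u-16:u+17]
    for n,c in v.items():
        P,C=cloud(c); xy=pix(t,u,w)[:2]
        S,col=near(P,C,xy,.045,.026,.075)
        # PCA yaw + robust extents
        q=S[:,:2]-np.median(S[:,:2],0); e=np.linalg.eigh(np.cov(q.T))[1][:,1]; e*=np.sign(e[0]); a=np.degrees(np.arctan2(e[1],e[0]))
        R=np.c_[e,[-e[1],e[0]]]; m=S[:,:2]@R; lo,hi=np.percentile(m,3,0),np.percentile(m,97,0)
        print(nm,n,"yaw",a.round(1),"c",(R@((lo+hi)/2)).round(4),"size",(hi-lo).round(3))
print("carton corners z=.1")
for u,w in((223,152),(310,155),(306,211),(220,206)): print(cast(t,u,w,.1).round(3))
for u,w in((198,150),(193,211),(389,153),(387,217)): print("rail/bay",cast(t,u,w,.06).round(3),cast(t,u,w,.105).round(3))
print("vise corners z=.02"); [print(cast(t,u,w,.02).round(3)) for u,w in((273.5,229.5),(273.5,248.5),(325.5,251))]
print("marker base corners z=.014"); [print(cast(t,u,w,.014).round(3)) for u,w in((408.5,206.5),(448.5,207),(408.5,220.5),(448.5,220.5))]
print("marker grip",cast(t,426.5,212,.0545).round(3))
plan(.5,-.5,.207,87); plan(.441,.018,.15,87)
im=cv2.resize(t["color"][140:225,185:400,::-1],(774,306),interpolation=cv2.INTER_CUBIC)
cv2.imwrite("pics/track.png",im)
E
```

```text
white top yaw -31.4 c [0.4085 0.3191] size [0.041 0.024]
white side yaw -22.2 c [0.4075 0.3247] size [0.039 0.024]
blue top yaw -20.3 c [0.435  0.2174] size [0.041 0.024]
blue side yaw -7.1 c [0.4337 0.2229] size [0.039 0.026]
yellow top yaw 27.0 c [ 0.4339 -0.1914] size [0.041 0.024]
yellow side yaw 24.5 c [ 0.4335 -0.1884] size [0.041 0.026]
carton corners z=.1
[0.715 0.24 ]
[ 0.706 -0.038]
[ 0.525 -0.025]
[0.54  0.247]
rail/bay [0.731 0.327] [0.72 0.32]
rail/bay [0.529 0.338] [0.523 0.331]
rail/bay [ 0.723 -0.3  ] [ 0.712 -0.29 ]
rail/bay [ 0.511 -0.288] [ 0.506 -0.279]
vise corners z=.02
[0.474 0.079]
[0.411 0.078]
[ 0.403 -0.092]
marker base corners z=.014
[ 0.552 -0.37 ]
[ 0.551 -0.503]
[ 0.506 -0.369]
[ 0.506 -0.501]
marker grip [ 0.529 -0.418]
turn -1.405 (to 87.0) x 5.35 y 11.64 z -0.04
turn -1.405 (to 87.0) x 31.06 y 7.34 z 2.81
```

View pics/track.png

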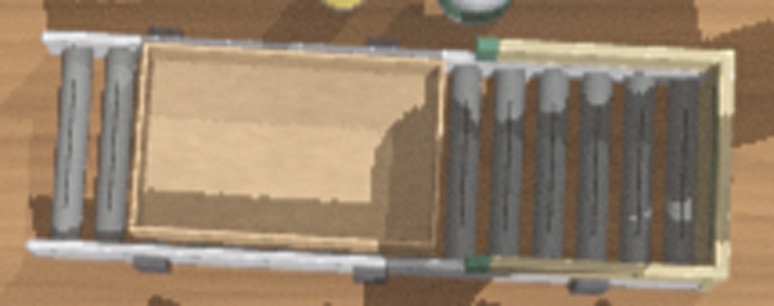

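The carton's outer rim corners are at full-image (224.7,151.7), (308.6,156.7), (307.2,209.4) and (221.7,205.6). The bay is on the right and the open end on the left. I'll turn the tool and go to the vise post.

```bash
python3 -m jog '[[1,0,1,0,-0.15],[1,0,1,0,-0.15],[1,0,1,0,-0.15],[1,0,1,0,-0.15],[1,0,1,0,-0.15],[1,0,1,0,-0.15],[1,0,1,0,-0.15],[1,0,1,0,-0.15],[1,0,1,0,-0.15],[1,0,0,0,-0.05],[1,0,0,0,0]]' 20
python3 - <<'E'
from h import *
t=dict(np.load("/tmp/top0.npz"))
q=[cast(t,*p,.1) for p in((224.7,151.7),(308.6,156.7),(307.2,209.4),(221.7,205.6))]
q=np.array(q); print(q.round(3),"c",q.mean(0).round(4), "yaws",np.degrees(np.arctan2(*(q[0]-q[1])))*-1,np.degrees(np.arctan2(*(q[3]-q[2])))*-1)
plan(.441,.018,.15,87)
E
```

```text
time_s: 1.22
tool_pos: [0.3968, -0.7028, 0.2052]
tool_rot: [180.0, -0.1, 87.0]
force: [-0.5, 0.1, 0.4]
grip_width: 0.0868
grasp_force: 0.0
[[ 0.716  0.235]
 [ 0.7   -0.034]
 [ 0.53  -0.029]
 [ 0.541  0.241]] c [0.6217 0.1035] yaws -3.2853859530702603 -2.3764568151905494
turn -0.001 (to 87.0) x 36.10 y 0.32 z 2.76
```

```bash
python3 -m jog '[[1,1,0,0,0],[1,1,0,0,0],[1,1,0,0,0],[1,1,0,0,0],[1,1,0,0,0],[1,1,0,0,0],[1,1,0,0,0],[1,1,0,0,0],[1,1,0,0,0],[1,1,0,0,0],[1,1,0,0,0],[1,1,0,0,0]]' >/dev/null
python3 -m jog '[[1,1,0,0,0],[1,1,0,0,0],[1,1,0,0,0],[1,1,0,0,0],[1,1,0,0,0],[1,1,0,0,0],[1,1,0,0,0],[1,1,0,0,0],[1,1,0,0,0],[1,1,0,0,0],[1,1,0,0,0],[1,1,0,0,0]]' >/dev/null
python3 -m jog '[[1,1,0,0,0],[1,1,0,0,0],[1,1,0,0,0],[1,1,0,0,0],[1,1,0,0,0],[1,1,0,0,0],[1,1,0,0,0],[1,1,0,0,0],[0.6,1,0,0,0],[0.6,1,0,0.5,0],[0.6,1,0,1,0],[0.6,1,0.3,1,0]]'
python3 -c "
from h import *
plan(.441,.0185,.078,87)"
```

```text
time_s: 4.22
tool_pos: [0.4414, 0.0148, 0.1569]
tool_rot: [179.9, 0.2, 86.6]
force: [0.3, -0.5, -0.0]
grip_width: 0.0679
grasp_force: 0.0
turn -0.010 (to 87.0) x 0.19 y -0.03 z 3.94
```

```bash
python3 -m jog '[[0.6,0.2,0,1,0],[0.6,0,0,1,0],[0.6,0,0,1,0],[0.6,0,0,0.9,0],[0.6,0,0,0,0],[0,0,0,0,0],[0,0,0,0,0],[0,0,0,0,0],[0,0,0,0,0],[0,0,0,0,0],[0,0,0,0,0]]' 20
python3 -m jog '[[0,0.3,0,0,0],[0,0.3,0,0,0],[0,0.3,0,0,0],[0,0.3,0,0,0],[0,0.3,0,0,0],[0,0.3,0,0,0],[0,0.2,0,0,0],[0,0,0,0,0],[0,0,0,0,0],[0,0,0,0,0]]'
```

```text
time_s: 5.13
tool_pos: [0.4422, 0.0188, 0.0792]
tool_rot: [179.9, 0.0, 86.8]
force: [-0.9, -0.5, 0.4]
grip_width: 0.0202
grasp_force: 0.0
time_s: 5.97
tool_pos: [0.444, 0.0586, 0.0785]
tool_rot: [-180.0, 0.0, 86.8]
force: [0.5, -0.1, 0.3]
grip_width: 0.0004
grasp_force: 0.0
```

Run:
```python
from h import *
v=look()
a=cv2.resize(v["side"]["color"][150:290,220:400,::-1],(514,400),interpolation=cv2.INTER_CUBIC)
cv2.imwrite("pics/v1.png",a)
P,C=cloud(v["side"]); k=(C[:,0]>150)&(C[:,1]<60)&(C[:,2]<60)
for nm,(z0,z1) in dict(post=(.06,.1)).items():
    q,_=near(P[k],C[k],[.441,.06],.06,z0,z1); print(len(q),q.mean(0) if len(q) else '')
```

```text
1 [0.43179113 0.01516388 0.08099222]
```

View pics/v1.png

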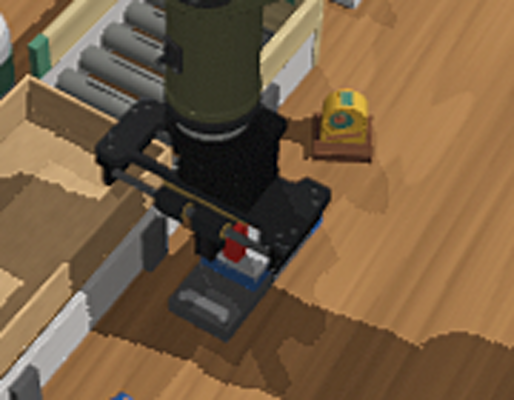

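```bash
python3 -m jog '[[0,0,0,-1,0],[0,0,0,-1,0],[0,0,0,-1,0],[0.6,0.5,0,-1,0],[0.6,1,0,-1,0],[0.6,1,0,-1,0],[0.6,1,0,0,0],[0.6,1,0,0,0],[0.6,1,0,0,0],[0.6,0,0,0,0]]'
python3 - <<'E'
from h import *
v=look()
a=cv2.resize(v["side"]["color"][170:290,230:400,::-1],(510,360),interpolation=cv2.INTER_CUBIC)
cv2.imwrite("pics/v2.png",a)
for n,c in v.items():
    P,C=cloud(c); k=(C[:,0]>100)&(C[:,1]<70)&(C[:,2]<70)
    q,_=near(P[k],C[k],[.441,.04],.05,.06,.1); print(n,len(q),rect(q) if len(q)>4 else '', np.median(q,0),q.min(0),q.max(0))
E
```

```text
time_s: 6.9
tool_pos: [0.4499, 0.173, 0.1991]
tool_rot: [180.0, -0.1, 87.1]
force: [0.4, 0.6, 0.5]
grip_width: 0.0394
grasp_force: 0.0
top 17 [4.396e+02 2.070e+01 1.280e+01 9.600e+00 4.000e-01] [0.43952095 0.01921268 0.09444422] [0.43324122 0.01584659 0.08393587] [0.4460006  0.02552066 0.09946109]
side 22 [434.2  21.5  19.1   7.3  65.8] [0.43353752 0.02317136 0.07210834] [0.43203171 0.01130106 0.06028064] [0.4414466  0.02869306 0.09014485]
```

View pics/v2.png

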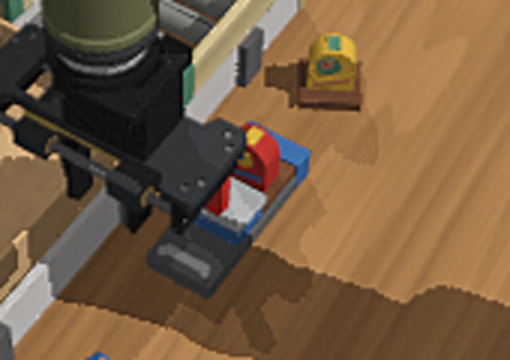

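The post hasn't moved, so I pulled away before the fingers had closed. I'll go back and wait longer.

```bash
python3 -c "
from h import *
plan(.440,.0195,.078,87)"
```

```text
turn -0.003 (to 87.0) x -7.48 y -0.11 z 6.03
```

```bash
python3 -m jog '[[0.5,-1,0,0,0],[0.5,-1,0,0,0],[0.5,-1,0,0,0],[0.5,-1,0,0,0],[0.5,-1,0,1,0],[0.5,-1,0,1,0],[0.5,-1,0,1,0],[0.5,-0.45,-0.1,1,0],[0.5,0,0,1,0],[0.5,0,0,1,0],[0.5,0,0,0,0]]' >/dev/null
python3 -m jog '[[0,0,0,0,0],[0,0,0,0,0],[0,0,0,0,0],[0,0,0,0,0],[0,0,0,0,0],[0,0,0,0,0],[0,0,0,0,0],[0,0,0,0,0],[0,0,0,0,0],[0,0,0,0,0]]' 25
python3 -m jog '[[0,0.3,0,0,0],[0,0.3,0,0,0],[0,0.3,0,0,0],[0,0.3,0,0,0],[0,0.3,0,0,0],[0,0.3,0,0,0],[0,0.2,0,0,0],[0,0,0,0,0],[0,0,0,0,0],[0,0,0,0,0]]'
```

```text
time_s: 8.75
tool_pos: [0.4399, 0.0201, 0.0786]
tool_rot: [-180.0, 0.0, 86.8]
force: [0.4, -0.1, 0.3]
grip_width: 0.0004
grasp_force: 0.0
time_s: 9.58
tool_pos: [0.4421, 0.0597, 0.0786]
tool_rot: [-180.0, 0.0, 86.8]
force: [-0.6, 0.2, 0.4]
grip_width: 0.0003
grasp_force: 0.0
```

Run:
```python
from h import *
o=env.get_obs(); p=np.array(o["tool_pos"]); v=look()
out=[]
for n,c in v.items():
    T=np.linalg.inv(c["world_from_camera"]); im=c["color"][:,:,::-1].copy()
    for q,col in((p,(0,255,0)),(p-[0,0,.017],(255,255,0)),(np.array([.44,.0195,.091]),(255,0,255))):
        d=c["mtx"]@(T[:3,:3]@q+T[:3,3]); u=(d[:2]/d[2]); cv2.circle(im,tuple(int(x) for x in u),1,col,-1); print(n,u.round(0))
    uu=u.astype(int); out.append(cv2.resize(im[uu[1]-50:uu[1]+50,uu[0]-50:uu[0]+50],(400,400),interpolation=cv2.INTER_NEAREST))
cv2.imwrite("pics/v3.png",np.hstack(out))
```

```text
top [279. 238.]
top [279. 238.]
top [292. 238.]
side [294. 242.]
side [294. 246.]
side [302. 228.]
```

View pics/v3.png

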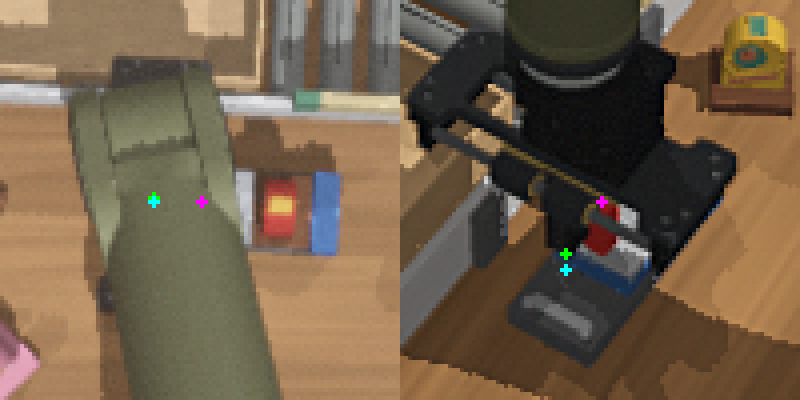

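Run:
```python
from h import *
o=env.get_obs(); print(np.round(o["tool_pos"],4),np.round(o["qpos"],1),o["grip_width"])
c=read_camera("side"); P,C=cloud(c)
k=(C.max(1)<60)&(np.hypot(P[:,0]-.44,P[:,1]-.05)<.12)
for z in np.arange(.05,.16,.01):
    q=P[k&(P[:,2]>z)&(P[:,2]<z+.01)]
    if len(q)>3: print(z.round(2),len(q),"x",np.percentile(q[:,0],[2,50,98]).round(3),"y",np.percentile(q[:,1],[2,50,98]).round(3))
im=c["color"][205:265,265:325,::-1]; cv2.imwrite("pics/v4.png",cv2.resize(im,(600,600),interpolation=cv2.INTER_CUBIC))
```

```text
[0.4421 0.0596 0.0786] [ 37.5   2.  -48.7 118.3   1.8  60.4 -15.3] 0.0004388153360146832
0.05 32 x [0.488 0.517 0.521] y [0.025 0.038 0.051]
0.09 7 x [0.435 0.443 0.45 ] y [0.067 0.071 0.071]
0.1 29 x [0.433 0.441 0.453] y [0.054 0.069 0.072]
0.11 19 x [0.434 0.443 0.454] y [0.057 0.069 0.072]
0.12 14 x [0.434 0.443 0.452] y [0.069 0.071 0.073]
```

View pics/v4.png

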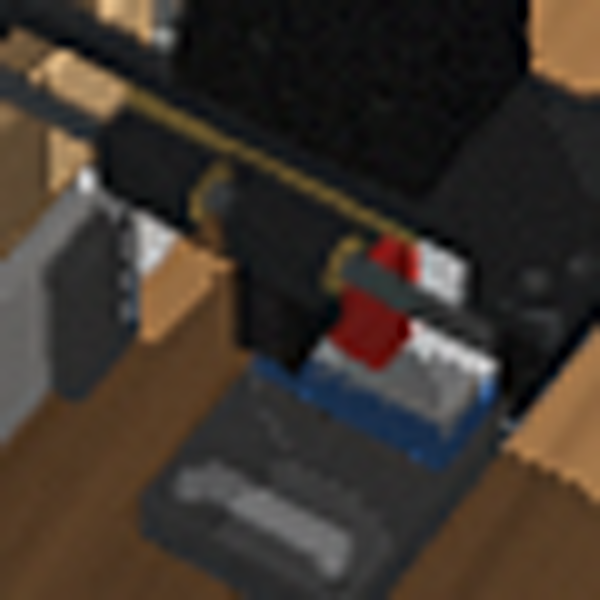

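```bash
python3 -m jog '[[0,0.2,0,0.2,0],[0,0,0,0.2,0],[0,0,0,0.2,0],[0,0,0,0.2,0],[0,0,0,0.2,0],[0,0,0,0,0],[0,0,0,0,0]]'
python3 - <<'E'
from h import *
o=env.get_obs(); print(np.round(o["tool_pos"],4),np.round(o["qpos"],1),o["grip_width"])
c=read_camera("side"); P,C=cloud(c)
k=(C.max(1)<75)&(abs(P[:,0]-.443)<.03)&(abs(P[:,1]-.065)<.025)
for z in np.arange(.01,.11,.01):
    q=P[k&(P[:,2]>z)&(P[:,2]<z+.01)]
    if len(q)>2: print(z.round(2),len(q),"x",np.percentile(q[:,0],[2,50,98]).round(3),"y",np.percentile(q[:,1],[2,50,98]).round(3))
im=c["color"][205:265,265:325,::-1]; cv2.imwrite("pics/v5.png",cv2.resize(im,(400,400),interpolation=cv2.INTER_CUBIC))
E
```

```text
time_s: 10.32
tool_pos: [0.4421, 0.064, 0.0583]
tool_rot: [-180.0, -0.0, 86.8]
force: [-0.4, -0.1, -0.4]
grip_width: 0.0008
grasp_force: 0.0
[0.4421 0.064  0.0583] [ 36.6   4.3 -49.  119.3   3.8  58.  -17.6] 0.0008078421318216073
0.01 110 x [0.414 0.441 0.472] y [0.041 0.072 0.084]
0.02 156 x [0.414 0.44  0.472] y [0.041 0.056 0.082]
0.07 10 x [0.434 0.441 0.453] y [0.064 0.074 0.075]
0.08 24 x [0.434 0.441 0.453] y [0.058 0.074 0.077]
0.09 21 x [0.434 0.443 0.455] y [0.069 0.075 0.078]
0.1 10 x [0.436 0.448 0.451] y [0.074 0.076 0.078]
```

View pics/v5.png

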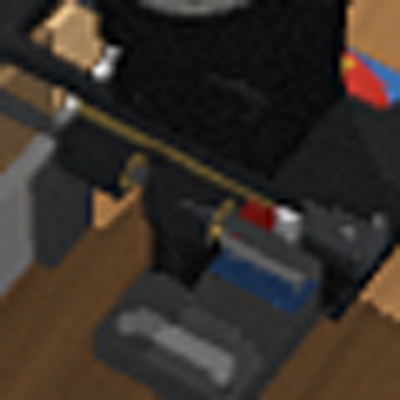

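Run:
```python
from h import *
for n in("side0","top0"):
    c=dict(np.load(f"/tmp/{n}.npz")); P,C=cloud(c)
    k=(np.hypot(P[:,0]-.262,P[:,1]+.595)<.13)&(P[:,2]>.1)
    for z in np.arange(.1,.42,.02):
        q=P[k&(P[:,2]>z)&(P[:,2]<z+.02)]
        if len(q)>2: print(n,z.round(2),len(q),"x",np.percentile(q[:,0],[2,50,98]).round(3),"y",np.percentile(q[:,1],[2,50,98]).round(3))
    T=np.linalg.inv(c["world_from_camera"]); d=c["mtx"]@(T[:3,:3]@[.262,-.594,.206]+T[:3,3]); print(d[:2]/d[2])
```

```text
side0 0.22 41 x [0.232 0.242 0.252] y [-0.554 -0.546 -0.537]
side0 0.24 45 x [0.232 0.242 0.252] y [-0.551 -0.544 -0.538]
side0 0.26 52 x [0.23  0.246 0.294] y [-0.639 -0.544 -0.534]
side0 0.28 75 x [0.196 0.234 0.324] y [-0.642 -0.518 -0.499]
side0 0.3 320 x [0.195 0.264 0.328] y [-0.655 -0.525 -0.498]
side0 0.32 544 x [0.195 0.242 0.327] y [-0.662 -0.527 -0.496]
side0 0.34 179 x [0.223 0.251 0.29 ] y [-0.592 -0.55  -0.535]
side0 0.36 145 x [0.223 0.246 0.272] y [-0.582 -0.549 -0.537]
side0 0.38 344 x [0.213 0.249 0.297] y [-0.59  -0.557 -0.534]
side0 0.4 210 x [0.227 0.258 0.295] y [-0.599 -0.567 -0.555]
[461.33736479  85.28347252]
top0 0.22 4 x [0.288 0.29  0.291] y [-0.638 -0.634 -0.632]
top0 0.28 19 x [0.199 0.254 0.329] y [-0.653 -0.525 -0.503]
top0 0.3 246 x [0.207 0.289 0.327] y [-0.654 -0.582 -0.502]
top0 0.32 618 x [0.198 0.247 0.328] y [-0.671 -0.536 -0.498]
top0 0.34 131 x [0.203 0.243 0.313] y [-0.653 -0.545 -0.507]
top0 0.36 60 x [0.224 0.244 0.266] y [-0.569 -0.55  -0.541]
top0 0.38 254 x [0.229 0.263 0.298] y [-0.581 -0.555 -0.538]
top0 0.4 88 x [0.241 0.271 0.298] y [-0.585 -0.565 -0.557]
[504.71674464 296.95627324]
```

The depth points put the fingertips about 14 mm above the reported TCP, and they should be 17 mm below it. The reported z therefore reads about 31 mm low, so both grasps closed above the post. I'll calibrate by touching the bare bench lightly between the vise and the blue piece.

```bash
python3 -m jog '[[0,1,0,0,0],[0,1,0,0,0],[0,1,0,0,0],[0,0.4,0,1,0],[0,0,0,1,0],[0,0,0,0.5,0],[0,0,0,0,0]]'
python3 -m jog '[[0,0,0,0.1,0],[0,0,0,0.1,0],[0,0,0,0,0]]'; for i in 1 2 3; do python3 -m jog '[[0,0,0,0.1,0],[0,0,0,0,0]]'; done
```

```text
time_s: 10.95
tool_pos: [0.4443, 0.1313, 0.0067]
tool_rot: [-179.8, 0.0, 86.8]
force: [-0.1, -0.3, -0.1]
grip_width: 0.0004
grasp_force: 0.0
time_s: 11.2
tool_pos: [0.4468, 0.1315, 0.0052]
tool_rot: [179.9, 0.0, 86.7]
force: [-0.3, 0.4, -0.5]
grip_width: 0.0004
grasp_force: 0.0
time_s: 11.37
tool_pos: [0.4466, 0.1316, 0.0029]
tool_rot: [180.0, 0.0, 86.7]
force: [0.2, -0.7, -0.5]
grip_width: 0.0009
grasp_force: 0.0
time_s: 11.53
tool_pos: [0.4462, 0.1317, 0.0006]
tool_rot: [180.0, 0.0, 86.8]
force: [-0.0, 0.3, 0.6]
grip_width: 0.0003
grasp_force: 0.0
time_s: 11.7
tool_pos: [0.446, 0.1318, -0.0016]
tool_rot: [-180.0, 0.0, 86.8]
force: [0.4, 0.2, -0.1]
grip_width: 0.0004
grasp_force: 0.0
```

```bash
for i in 1 2 3 4 5 6; do python3 -m jog '[[0,0,0,0.1,0],[0,0,0,0,0]]' | grep -E "pos|force: \["; done
```

```text
tool_pos: [0.446, 0.1318, -0.0037]
force: [0.0, 0.2, 0.6]
tool_pos: [0.446, 0.1318, -0.0057]
force: [-0.1, -0.1, 0.0]
tool_pos: [0.446, 0.1318, -0.0077]
force: [0.0, 0.5, 0.2]
tool_pos: [0.446, 0.1318, -0.0097]
force: [0.4, -0.2, 0.3]
tool_pos: [0.446, 0.1318, -0.0117]
force: [-0.3, 0.2, -0.9]
tool_pos: [0.446, 0.1318, -0.0137]
force: [-0.0, 0.0, -0.2]
```

```bash
for i in 1 2 3; do python3 -m jog '[[0,0,0,0.05,0],[0,0,0,0.0,0]]' | grep -E "pos|force: \["; done
```

```text
tool_pos: [0.4461, 0.1319, -0.0145]
force: [-0.6, -0.0, 0.5]
tool_pos: [0.4463, 0.1319, -0.0154]
force: [-0.4, 0.3, -0.8]
tool_pos: [0.4463, 0.1319, -0.0155]
force: [-2.8, -1.0, 10.8]
```

Contact came at a reported z of -0.0152, so the true TCP z is the reported value plus 0.032. I'll put that into the planner and grip the post again.

```bash
sed -i 's/g=np.array(\[x,y,z\])-p/g=np.array([x,y,z-.032])-p/' h.py
python3 -m jog '[[0.3,0,0,-1,0],[0.5,0,0,-1,0],[0.5,0,0,-1,0],[0.5,0,0,-1,0],[0.5,0,0,-1,0],[0.5,0,0,-1,0],[0.5,-1,0,0,0],[0.5,-1,0,0,0],[0.5,-1,0,0,0],[0.5,-1,0,0,0],[0.5,-1,0,0,0],[0.5,-0.6,-0.3,0,0]]' | grep pos; python3 -c "
from h import *
plan(.440,.0195,.072,87)"
```

```text
tool_pos: [0.4343, 0.0181, 0.1037]
turn -0.008 (to 87.0) x 0.08 y 0.28 z 3.19
```

```bash
python3 -m jog '[[0.5,0.1,0.25,0.7,0],[0.5,0,0,1,0],[0.5,0,0,1,0],[0.5,0,0,0.5,0],[0.5,0,0,0,0],[0,0,0,0,0],[0,0,0,0,0],[0,0,0,0,0],[0,0,0,0,0],[0,0,0,0,0],[0,0,0,0,0],[0,0,0,0,0]]' 25
python3 -m jog '[[0,0.3,0,0,0],[0,0.3,0,0,0],[0,0.3,0,0,0],[0,0.3,0,0,0],[0,0.3,0,0,0],[0,0.3,0,0,0],[0,0.2,0,0,0],[0,0,0,0,0],[0,0,0,0,0],[0,0,0,0,0]]'
```

```text
time_s: 15.2
tool_pos: [0.4411, 0.022, 0.0405]
tool_rot: [179.7, -0.0, 86.8]
force: [5.6, -0.5, -1.6]
grip_width: 0.0175
grasp_force: 25.0
time_s: 16.03
tool_pos: [0.4434, 0.0619, 0.0406]
tool_rot: [179.8, -0.0, 86.8]
force: [5.2, -0.1, 0.4]
grip_width: 0.0178
grasp_force: 25.0
```

```bash
python3 -m jog '[[0.5,0,0,0,0],[0.5,0,0,0,0],[0.5,0,0,-1,0],[0.5,0,0,-1,0],[0.5,0,0,-1,0],[0.5,0,0,-1,0],[0.5,0,0,-1,0],[0.5,0,0,-1,0]]' 25 | grep -E "pos|force"
python3 -m jog '[[0.6,0,0,0,0.15],[0.6,0,0,0,0.15],[0.6,0,0,0,0.15],[0.6,0,0,0,0.15],[0.6,0,0,0,0.15],[0.6,0,0,0,0.15],[0.6,0,0,0,0.15],[0.6,0,0,0,0.15],[0.6,0,0,0,0.15],[0.6,0,0,0,0.15],[0.6,0,0,0,0.15],[0.6,0,0,0,0.15]]' 25 
python3 -c "
from h import *
print(np.round(env.get_obs()['qpos'],1))
plan(.437,-.041,.20,-3);plan(.437,-.041,.058,-3)"
```

```text
tool_pos: [0.44, 0.0622, 0.1602]
force: [0.6, -0.4, 0.6]
grasp_force: 0.0
time_s: 17.7
tool_pos: [0.44, 0.0622, 0.1591]
tool_rot: [-180.0, 0.1, 5.4]
force: [-0.8, -0.0, 0.3]
grip_width: 0.0522
grasp_force: 0.0
[ 44.6  -5.1 -52.7 112.8  -4.3  70.5 -91.1]
turn 0.188 (to -3.0) x 0.12 y 5.16 z -0.44
turn 0.188 (to -3.0) x 0.12 y 5.16 z 6.66
```

```bash
python3 -m jog '[[0.55,0,1,0,0.1],[0.55,0,1,0,0.088],[0.55,0,1,0,0],[0.55,0.12,1,0,0],[0.55,0,1,0,0],[0.55,0,0.16,0,0],[0.55,0,0,0,0]]' 25 | grep -E "pos"
python3 - <<'E'
from h import *
v=look()
for n,c in v.items():
    P,C=cloud(c); k=(C[:,0]>100)&(C[:,1]<70)&(C[:,2]<70)
    for nm,xy in(("post",[.442,.06]),("red",[.437,-.041])):
        q,_=near(P[k],C[k],xy,.04,.055,.1); print(n,nm,len(q),rect(q) if len(q)>4 else '')
plan(.437,-.041,.058,-3)
E
```

```text
tool_pos: [0.4423, -0.0429, 0.1592]
top post 21 [ 4.42e+02  5.85e+01  1.55e+01  9.60e+00 -4.00e-01]
top red 0 
side post 48 [443.5  59.5  22.7  14.1 -89. ]
side red 102 [437.4 -38.5  43.7  28.1  -3.9]
turn 0.006 (to -3.0) x -0.29 y 0.04 z 6.67
```

The jaw is open (post at y≈0.059) and the red slab is at (0.437,-0.039). Now I grip red.

```bash
python3 -m jog '[[0.5,-0.3,-0.1,1,0],[0.5,0,0,1,0],[0.5,0,0,1,0],[0.5,0,0,1,0],[0.5,0,0,1,0],[0.5,0,0,1,0],[0.5,0,0,0.6,0],[0.5,0,0,0,0],[0.5,0,0,0,0]]' 25 | grep -E "pos|force"
python3 -m jog '[[0,0,0,0,0],[0,0,0,0,0],[0,0,0,0,0],[0,0,0,0,0],[0,0,0,0,0],[0,0,0,0,0],[0,0,0,0,0],[0,0,0,0,0]]' 25
python3 -m jog '[[0,0,0,-0.5,0],[0,0,0,-1,0],[0,0,0,-1,0],[0,0,0,-1,0],[0,0,0,-1,0],[0,0,0,-1,0],[0,0,0,-1,0],[0,0,0,0,0]]' 25
python3 -c "
from h import *
plan(.622-.038+.003,.1035-.063,.2,-3)"
```

```text
tool_pos: [0.4368, -0.0375, 0.0275]
force: [0.3, 0.3, 0.4]
grasp_force: 0.0
time_s: 19.8
tool_pos: [0.4378, -0.039, 0.0284]
tool_rot: [180.0, -0.1, -2.7]
force: [-1.8, -0.4, 6.3]
grip_width: 0.0238
grasp_force: 25.0
time_s: 20.47
tool_pos: [0.4396, -0.0389, 0.1614]
tool_rot: [179.9, -0.4, -2.7]
force: [1.4, -0.1, -1.0]
grip_width: 0.0238
grasp_force: 25.0
turn 0.007 (to -3.0) x 7.15 y -4.35 z -0.33
```

```bash
python3 -c "
from h import *
plan(.657,.039,.2,-3)"
python3 -m jog '[[0,1,0,0,0],[0,1,0,0,0],[0,1,0,0,0],[0,1,0,0,0],[0,1,-1,0,0],[0,1,-1,0,0],[0,1,-1,0,0],[0,1,0,0,0],[0,1,0,0,0],[0,1,0,0,0],[0,1,0,0,0],[0,0,0,0,0]]' 25 | grep -E "pos|width"
python3 -c "
from h import *
plan(.657,.039,.0920,-3)"
```

```text
turn 0.007 (to -3.0) x 10.65 y -4.46 z -0.33
tool_pos: [0.662, 0.0103, 0.1555]
grip_width: 0.0235
turn 0.006 (to -3.0) x -0.32 y -1.42 z 4.77
```

```bash
python3 -m jog '[[0,-0.3,-0.7,0,0],[0,0,-0.7,0,0],[0,0,0,1,0],[0,0,0,1,0],[0,0,0,1,0],[0,0,0,0.7,0],[0,0,0,0.4,0],[0,0,0,0.3,0],[0,0,0,0.15,0],[0,0,0,0.1,0],[0,0,0,0,0],[0,0,0,0,0]]' 25 | grep -E "pos|width|force"
python3 -c "
from h import *
plan(.657,.039,.0904,-3)"
```

```text
tool_pos: [0.6557, 0.0391, 0.0655]
force: [0.1, 0.2, -1.5]
grip_width: 0.0237
grasp_force: 25.0
turn 0.007 (to -3.0) x 0.07 y 0.00 z 0.35
```

```bash
python3 -m jog '[[0,0,0,0.25,0],[0,0,0,0.1,0],[0,0,0,0,0],[0,0,0,0,0]]' 25 | grep -E "pos|width|force"
python3 -m jog '[[0.5,0,0,0,0],[0.5,0,0,0,0],[0.5,0,0,0,0],[0.5,0,0,0,0],[0.5,0,0,-0.5,0],[0.5,0,0,-1,0],[0.5,0,0,-1,0],[0.5,0,0,-1,0],[0.5,0,0,-1,0],[0.5,0,0,-1,0],[0.5,0,0,-0.5,0],[0.5,0,0,0,0]]' 25 | grep -E "pos|width|force"
python3 -c "
from h import *
plan(.435,.219,.19,-18)"
```

```text
tool_pos: [0.6556, 0.0391, 0.0584]
force: [-0.6, 0.3, 3.0]
grip_width: 0.0238
grasp_force: 25.0
tool_pos: [0.6568, 0.0396, 0.181]
force: [0.2, -0.0, -0.7]
grip_width: 0.0433
grasp_force: 0.0
turn 0.340 (to -18.0) x -13.32 y -5.10 z 1.15
```

```bash
python3 -m jog '[[0.5,-1,-1,0,0],[0.5,-1,-1,0,0],[0.5,-1,-1,0,0],[0.5,-1,-1,0,0],[0.5,-1,0,0,0],[0.5,-1,0,0,0],[0.5,-1,0,0,0],[0.5,-1,0,0,0],[0.5,-1,0,0,0],[0.5,0,0,0,0]]' 25 | grep -E "pos|width|force"
cat >> h.py <<'E'
def slab(v,xy,z0=.026,z1=.075):
    for n,c in v.items():
        P,C=cloud(c); S,_=near(P,C,xy,.045,z0,z1)
        if len(S)<30: print(n,"few",len(S)); continue
        print(n,rect(S),len(S),"c",((np.percentile(S[:,:2],4,0)+np.percentile(S[:,:2],96,0))/2).round(4),"zmax",np.percentile(S[:,2],98).round(3))
E
python3 - <<'E'
from h import *
v=look()
for n,xy in dict(blue=(.435,.219),white=(.408,.321),yellow=(.4335,-.19)).items(): print(n); slab(v,xy)
print("red"); slab(v,(.657,.039),.07,.13)
plan(.435,.219,.036,-18)
E
```

```text
tool_pos: [0.4752, 0.1276, 0.1763]
force: [0.2, 1.2, -0.9]
grip_width: 0.0433
grasp_force: 0.0
blue
top [435.5 217.6  43.7  25.9 -19.9] 119 c [0.4357 0.2163] zmax 0.072
side [435.3 220.5  44.3  27.6 -20.4] 271 c [0.434  0.2237] zmax 0.069
white
top [407.3 313.5  46.6  37.4 -30. ] 129 c [0.4081 0.3185] zmax 0.072
side [408.4 323.1  44.6  25.7 -33.1] 270 c [0.4071 0.3255] zmax 0.068
yellow
top [ 439.6 -223.6   42.5   21.7   23.9] 104 c [ 0.439  -0.2207] zmax 0.073
side [ 440.  -220.8   43.5   27.5   30. ] 211 c [ 0.4387 -0.2175] zmax 0.067
red
top [665.7  43.4  69.3  52.6  13.6] 135 c [0.6672 0.0385] zmax 0.122
side [667.1  39.6  68.9  32.3   1. ] 273 c [0.6674 0.0413] zmax 0.118
turn 0.340 (to -18.0) x -3.50 y -3.71 z 8.65
```

Yellow has been knocked to (0.44,-0.222). Red stands in the carton, top at about 0.116. Now blue.

```bash
python3 -m jog '[[0.6,0,0,0,0.15],[0.6,0,0,0,0.15],[0.6,0,0,0,0.08],[0.6,-1,-1,0,0],[0.6,-1,-1,0,0],[0.6,-1,-1,0,0],[0.6,-0.4,-0.6,0,0],[0.6,0,0,1,0],[0.6,0,0,1,0],[0.6,0,0,1,0],[0.6,0,0,1,0],[0.6,0,0,0,0]]' 25 | grep -E "pos|rot"
python3 -c "
from h import *
plan(.4355,.2185,.039,-20)"
```

```text
tool_pos: [0.4373, 0.217, 0.0938]
tool_rot: [179.8, 0.4, -19.8]
turn 0.004 (to -20.0) x -0.11 y -0.04 z 4.34
```

```bash
python3 -m jog '[[0.6,-0.1,0,1,0],[0.6,0,0,1,0],[0.6,0,0,1,0],[0.6,0,0,1,0],[0.6,0,0,0.3,0],[0.6,0,0,0,0]]' 25 | grep -E "pos|force: \["
python3 -m jog '[[0,0,0,0,0],[0,0,0,0,0],[0,0,0,0,0],[0,0,0,0,0],[0,0,0,0,0],[0,0,0,0,0],[0,0,0,0,0],[0,0,0,0,0],[0,0,0,0,0]]' 25| grep -E "pos|width|force"
python3 -m jog '[[0,0,0,-0.5,0],[0,0,0,-1,0],[0,0,0,-1,0],[0,0,0,-1,0],[0,0,0,-1,0],[0,0,0,-1,-0.15],[0,0,0,-1,-0.15],[0,0,0,-1,-0.08],[0,0,0,0,0]]' 25
python3 -c "
from h import *
plan(.664,.1645,.0920,-3)"
```

```text
tool_pos: [0.437, 0.2186, 0.0107]
force: [-0.7, -0.9, 0.3]
tool_pos: [0.4381, 0.2187, 0.012]
force: [-0.3, -1.2, 5.1]
grip_width: 0.0238
grasp_force: 25.0
time_s: 27.73
tool_pos: [0.4394, 0.2204, 0.1652]
tool_rot: [-179.9, -0.3, -2.5]
force: [1.1, 0.5, -1.1]
grip_width: 0.0241
grasp_force: 25.0
turn 0.010 (to -3.0) x 11.36 y 2.20 z 5.26
```

```bash
python3 -m jog '[[0,1,0,0,0],[0,1,0,0,0],[0,1,0,0,0],[0,1,0,0,0],[0,1,0,0,0],[0,1,0,0,0],[0,1,0.5,0,0],[0,1,0.5,0,0],[0,1,0.6,0,0],[0,1,0.6,0,0],[0,1,0,0,0],[0,0.3,0,0,0]]' 25 | grep -E "width"
python3 -m jog '[[0,0,0,1,0],[0,0,0,1,0],[0,0,0,1,0],[0,0,0,0.8,0],[0,0,0,0.3,0],[0,0,0,0.3,0],[0,0,0,0.2,0],[0,0,0,0,0]]' 25 | grep -E "pos|width|force"
python3 -c "
from h import *
plan(.664,.1645,.0940,-3)"
```

```text
grip_width: 0.0241
tool_pos: [0.6609, 0.1645, 0.0693]
force: [1.0, 0.7, -1.3]
grip_width: 0.0241
grasp_force: 25.0
turn 0.007 (to -3.0) x 0.15 y -0.01 z 0.37
```

```bash
python3 -m jog '[[0,0,0,0.25,0],[0,0,0,0.12,0],[0,0,0,0,0],[0,0,0,0,0]]' 25 | grep -E "pos|width|force"
python3 -m jog '[[0.5,0,0,0,0],[0.5,0,0,0,0],[0.5,0,0,0,0],[0.5,0,0,0,0],[0.5,0,0,-0.5,0],[0.5,0,0,-1,0],[0.5,0,0,-1,0],[0.5,0,0,-1,0],[0.5,0,0,-1,0],[0.5,0,0,-1,0],[0.5,0,0,-0.5,0],[0.5,0,0,0,0]]' 25 | grep -E "pos|width|force"
python3 -c "
from h import *
plan(.408,.320,.19,-3)"
```

```text
tool_pos: [0.6614, 0.1643, 0.0625]
force: [0.7, 0.7, -1.6]
grip_width: 0.0236
grasp_force: 25.0
tool_pos: [0.6627, 0.1653, 0.1858]
force: [0.5, 1.5, 0.1]
grip_width: 0.0433
grasp_force: 0.0
turn 0.007 (to -3.0) x -13.12 y -7.06 z 1.39
```

```bash
python3 -m jog '[[0.6,-1,-1,0,0],[0.6,-1,-1,0,0],[0.6,-1,-1,0,0],[0.6,-1,-1,0,0],[0.6,-1,0,0,0],[0.6,-1,0,0,0],[0.6,-1,0,0,0],[0.6,-1,0,0,0],[0.6,-1,0,0,0],[0.6,-1,0,0,0],[0.6,-1,0,0,0],[0.6,0,0,0,0]]' 25 | grep -E "pos|width|force"
python3 - <<'E'
from h import *
v=look()
for n,xy in dict(white=(.408,.321),yellow=(.44,-.22)).items(): print(n); slab(v,xy)
for n,xy in dict(red=(.657,.039),blue=(.664,.1645)).items(): print(n); slab(v,xy,.075,.13)
plan(.408,.32,.19,-31)
E
```

```text
tool_pos: [0.4411, 0.2551, 0.1811]
force: [-0.1, 1.0, 0.1]
grip_width: 0.0521
grasp_force: 0.0
white
top few 0
side [409.2 322.5  46.4  25.2 -29.8] 270 c [0.4067 0.3252] zmax 0.069
yellow
top [ 440.8 -225.4   41.6   26.    26.3] 122 c [ 0.4405 -0.224 ] zmax 0.071
side [ 440.7 -223.1   45.4   30.9   31. ] 228 c [ 0.4399 -0.2208] zmax 0.068
red
top [ 6.675e+02  4.010e+01  6.900e+01  2.870e+01 -3.000e-01] 128 c [0.6676 0.0371] zmax 0.12
side few 19
blue
top [ 6.726e+02  1.629e+02  7.250e+01  2.590e+01 -1.000e-01] 134 c [0.6722 0.1627] zmax 0.121
side [671.9 164.7  73.5  28.2  -4.4] 277 c [0.6591 0.1666] zmax 0.118
turn 0.629 (to -31.0) x -3.28 y -1.88 z 1.19
```

```bash
python3 -m jog '[[0.6,0,0,0,0.15],[0.6,0,0,0,0.15],[0.6,0,0,0,0.15],[0.6,0,0,0,0.15],[0.6,0,0,0,0.03],[0.6,-1,-1,0,0],[0.6,-1,-0.9,0,0],[0.6,-1,0,1,0],[0.6,-0.25,0,1,0],[0.6,0,0,1,0],[0.6,0,0,1,0],[0.6,0,0,0,0]]' 25 | grep -E "pos|rot"
python3 -c "
from h import *
print(np.round(env.get_obs()['qpos'],1))
plan(.408,.3205,.038,-31)"
```

```text
tool_pos: [0.4229, 0.2738, 0.1025]
tool_rot: [178.8, 0.3, -26.7]
[ -25.6    6.7  -11.1  109.7    1.7   64.9 -154.1]
turn 0.096 (to -31.0) x -1.84 y -1.62 z 4.82
```

Joint 7 is at its limit, so I'll use the equivalent half-turn.

```bash
python3 -m jog '[[0.6,0,0,-1,-0.15],[0.6,0,0,-1,-0.15],[0.6,0,0,-1,-0.15],[0.6,0,0,-0.5,-0.15],[0.6,0,0,0,-0.15],[0.6,0,0,0,-0.15],[0.6,0,0,0,-0.15],[0.6,0,0,0,-0.15],[0.6,0,0,0,-0.15],[0.6,0,0,0,-0.15],[0.6,0,0,0,-0.15],[0.6,0,0,0,-0.15]]' 25 | grep -E "rot"
python3 -m jog '[[0.6,0,0,0,-0.15],[0.6,0,0,0,-0.15],[0.6,0,0,0,-0.15],[0.6,0,0,0,-0.15],[0.6,0,0,0,-0.15],[0.6,0,0,0,-0.15],[0.6,0,0,0,-0.15],[0.6,0,0,0,-0.15],[0.6,0,0,0,-0.15],[0.6,0,0,0,-0.15],[0.6,0,0,0,-0.15],[0.6,0,0,0,-0.15]]' 25 | grep -E "rot"
python3 -c "
from h import *
print(np.round(env.get_obs()['qpos'],1))
plan(.408,.3205,.038,149)"
```

```text
tool_rot: [179.9, 0.7, 54.6]
tool_rot: [-179.3, 0.2, 135.6]
[-20.4   3.4 -16.2 104.2   1.3  73.2   8.6]
turn -0.298 (to 149.0) x 1.95 y 1.42 z 8.59
```

```bash
python3 -m jog '[[0.6,0,0,0,-0.15],[0.6,0,0,0,-0.148],[0.6,1,1,0,0],[0.6,0.95,0.42,0,0],[0.6,0,0,1,0],[0.6,0,0,1,0],[0.6,0,0,1,0],[0.6,0,0,1,0],[0.6,0,0,0,0],[0.6,0,0,0,0]]' 25 | grep -E "pos|rot"
python3 -c "
from h import *
plan(.408,.3205,.038,149)"
```

```text
tool_pos: [0.4069, 0.3194, 0.0966]
tool_rot: [-179.2, -0.1, 148.6]
turn -0.008 (to 149.0) x -0.02 y 0.07 z 4.53
```

```bash
python3 -m jog '[[0.6,0,0.07,1,0],[0.6,0,0,1,0],[0.6,0,0,1,0],[0.6,0,0,1,0],[0.6,0,0,0.5,0],[0.6,0,0,0,0]]' 25 | grep -E "pos|force: \["
python3 -m jog '[[0,0,0,0,0],[0,0,0,0,0],[0,0,0,0,0],[0,0,0,0,0],[0,0,0,0,0],[0,0,0,0,0],[0,0,0,0,0],[0,0,0,0,0],[0,0,0,0,0]]' 25| grep -E "pos|width|force"
python3 -m jog '[[0,0,0,-0.5,0],[0,0,0,-1,0],[0,0,0,-1,0],[0,0,0,-1,0],[0,0,0,-1,-0.15],[0,0,0,-1,-0.15],[0,0,0,-1,-0.15],[0,0,0,-1,-0.15],[0,0,0,-0.5,-0.02],[0,0,0,0,0]]' 25
python3 -c "
from h import *
plan(.587,.168,.0940,177)"
```

```text
tool_pos: [0.4067, 0.3195, 0.006]
force: [0.1, 0.1, -0.4]
tool_pos: [0.4077, 0.3206, 0.0075]
force: [-0.7, -0.5, 5.9]
grip_width: 0.0238
grasp_force: 24.9
time_s: 37.75
tool_pos: [0.4091, 0.3224, 0.1689]
tool_rot: [-179.5, -0.2, 176.4]
force: [0.3, 0.6, -1.2]
grip_width: 0.0236
grasp_force: 24.9
turn -0.013 (to 177.0) x -9.29 y -7.25 z 5.34
```

```bash
python3 -m jog '[[0,-1,0,0,-0.013],[0,-1,0,0,0],[0,-1,0,0,0],[0,-1,-1,0,0],[0,-1,-1,0,0],[0,-1,-1,0,0],[0,-1,-1,0,0],[0,-1,-1,0,0],[0,-1,-1,0,0],[0,-0.3,-1,0,0],[0,0,-0.25,0,0],[0,0,0,0,0]]' 25 | grep -E "width"
python3 -m jog '[[0,0,0,1,0],[0,0,0,1,0],[0,0,0,1,0],[0,0,0,0.8,0],[0,0,0,0.3,0],[0,0,0,0.3,0],[0,0,0,0.3,0],[0,0,0,0,0]]' 25 | grep -E "pos|width|force"
python3 -c "
from h import *
plan(.587,.168,.0895,177)"
```

```text
grip_width: 0.0239
tool_pos: [0.5854, 0.1669, 0.0724]
force: [-0.3, 0.2, -2.1]
grip_width: 0.0236
grasp_force: 24.9
turn 0.003 (to 177.0) x -0.08 y 0.06 z 0.74
```

```bash
python3 -m jog '[[0,0,0,0.3,0],[0,0,0,0.3,0],[0,0,0,0.15,0],[0,0,0,0.07,0],[0,0,0,0,0]]' 25 | grep -E "pos|width|force"
python3 -m jog '[[0.5,0,0,0,0],[0.5,0,0,0,0],[0.5,0,0,0,0],[0.5,0,0,0,0],[0.5,0,0,-0.5,0],[0.5,0,0,-1,0],[0.5,0,0,-1,0],[0.5,0,0,-1,0],[0.5,0,0,-1,0],[0.5,0,0,-1,0],[0.5,0,0,-0.5,0],[0.5,0,0,0,0]]' 25 | grep -E "pos|width|force"
python3 -c "
from h import *
print(np.round(env.get_obs()['qpos'],1))
plan(.44,-.223,.19,207)"
```

```text
tool_pos: [0.586, 0.1664, 0.0577]
force: [-2.8, -0.6, 4.2]
grip_width: 0.0239
grasp_force: 24.9
tool_pos: [0.5885, 0.1681, 0.1801]
force: [0.3, 0.0, 0.6]
grip_width: 0.0435
grasp_force: 0.0
[ -8.4  15.3 -12.4  90.4   3.8  75.   65.7]
turn -0.664 (to 207.0) x 15.49 y -14.05 z 1.10
```

```bash
python3 -m jog '[[0.6,0,0,0,0.15],[0.6,0,0,0,0.15],[0.6,0,0,0,0.15],[0.6,0,0,0,0.15],[0.6,0,0,0,0.15],[0.6,0,0,0,0.15],[0.6,0,0,0,0.15],[0.6,0,0,0,0.15],[0.6,0,0,0,0.15],[0.6,0,0,0,0.15],[0.6,0,0,0,0.15],[0.6,0,0,0,0.15]]' 25 | grep -E "rot"
python3 -m jog '[[0.6,0,0,0,0.15],[0.6,0,0,0,0.15],[0.6,0,0,0,0.15],[0.6,0,0,0,0.15],[0.6,0,0,0,0.15],[0.6,0,0,0,0.15],[0.6,0,0,0,0.15],[0.6,0,0,0,0.15],[0.6,0,0,0,0.15],[0.6,0,0,0,0.15],[0.6,0,0,0,0.03],[0.6,0,0,0,0]]' 25 | grep -E "rot"
python3 - <<'E'
from h import *
v=look()
for n,xy in dict(yellow=(.44,-.22)).items(): print(n); slab(v,xy)
plan(.44,-.223,.10,28)
E
```

```text
tool_rot: [-179.4, 0.6, 95.8]
tool_rot: [179.7, 0.8, 27.4]
yellow
top [ 440.5 -225.2   42.    25.7   26.3] 125 c [ 0.4403 -0.2241] zmax 0.07
side [ 440.4 -222.2   43.5   32.4   28. ] 225 c [ 0.4396 -0.2199] zmax 0.068
turn -0.013 (to 28.0) x -15.62 y 13.80 z 5.40
```

```bash
python3 -m jog '[[0.6,-1,1,0,0],[0.6,-1,1,0,0],[0.6,-1,1,0,0],[0.6,-1,1,0,0],[0.6,-1,1,0,0],[0.6,-1,1,0,0],[0.6,-1,1,0,0],[0.6,-1,1,0,0],[0.6,-1,1,0,0],[0.6,-1,1,0,0],[0.6,-1,1,0,0],[0.6,-1,1,0,0]]' 25 | grep -E "pos"
python3 -m jog '[[0.6,-1,1,0,0],[0.6,-1,0.8,0,0],[0.6,-1,0,0,0],[0.6,-0.5,0,0,0],[0.6,0,0,1,0],[0.6,0,0,1,0],[0.6,0,0,1,0],[0.6,0,0,1,0],[0.6,0,0,1,0],[0.6,0,0,0,0]]' 25 | grep -E "pos|rot"
python3 -c "
from h import *
plan(.44,-.223,.038,28)"
```

```text
tool_pos: [0.4827, -0.1571, 0.1808]
tool_pos: [0.4343, -0.2189, 0.0782]
tool_rot: [179.9, 0.9, 27.4]
turn -0.013 (to 28.0) x 0.16 y 0.32 z 3.61
```

```bash
python3 -m jog '[[0.6,0.16,0.3,0,-0.013],[0.6,0,0,1,0],[0.6,0,0,1,0],[0.6,0,0,1,0],[0.6,0,0,0.5,0],[0.6,0,0,0,0]]' 25 | grep -E "pos|force: \["
python3 -m jog '[[0,0,0,0,0],[0,0,0,0,0],[0,0,0,0,0],[0,0,0,0,0],[0,0,0,0,0],[0,0,0,0,0],[0,0,0,0,0],[0,0,0,0,0],[0,0,0,0,0]]' 25| grep -E "pos|width|force"
python3 -m jog '[[0,0,0,-0.5,0],[0,0,0,-1,0],[0,0,0,-1,0],[0,0,0,-1,0],[0,0,0,-1,0.15],[0,0,0,-1,0.15],[0,0,0,-1,0.15],[0,0,0,-1,0.15],[0,0,0,-0.5,0.08],[0,0,0,0,0]]' 25
python3 -c "
from h import *
plan(.581,.042,.0940,-3)"
```

```text
tool_pos: [0.442, -0.2264, 0.0113]
force: [-0.2, -1.3, -1.0]
tool_pos: [0.443, -0.226, 0.0128]
force: [-1.0, -3.2, 4.9]
grip_width: 0.0238
grasp_force: 25.0
time_s: 46.85
tool_pos: [0.4444, -0.2234, 0.1743]
tool_rot: [179.4, 0.2, -2.7]
force: [0.6, 0.5, -1.5]
grip_width: 0.0237
grasp_force: 25.0
turn 0.006 (to -3.0) x 6.12 y -13.61 z 5.61
```

```bash
python3 -m jog '[[0,0,-1,0,0],[0,0,-1,0,0],[0,0,-1,0,0],[0,0.6,-1,0,0],[0,0.7,-1,0,0],[0,0.7,-1,0,0],[0,0.7,-1,0,0],[0,0.7,-1,0,0],[0,0.7,-1,0,0],[0,0.7,-1,0,0],[0,0.7,-1,0,0],[0,0.6,-1,0,0]]' 25 | grep -E "width"
python3 -m jog '[[0,0,-1,0,0],[0,0,-0.6,0,0],[0,0,0,0,0],[0,0,0,1,0],[0,0,0,1,0],[0,0,0,1,0],[0,0,0,0.8,0],[0,0,0,0.3,0],[0,0,0,0.2,0],[0,0,0,0,0]]' 25 | grep -E "pos|width|force"
python3 -c "
from h import *
plan(.581,.042,.0948,-3)"
```

```text
grip_width: 0.0238
tool_pos: [0.5769, 0.0401, 0.0816]
force: [-0.2, 0.0, -1.7]
grip_width: 0.0236
grasp_force: 25.0
turn 0.005 (to -3.0) x 0.20 y -0.11 z 0.94
```

```bash
python3 -m jog '[[0,0.2,-0.1,0.3,0],[0,0,0,0.3,0],[0,0,0,0.2,0],[0,0,0,0.15,0],[0,0,0,0.1,0],[0,0,0,0,0]]' 25 | grep -E "pos|width|force"
python3 -m jog '[[0.5,0,0,0,0],[0.5,0,0,0,0],[0.5,0,0,0,0],[0.5,0,0,0,0],[0.5,0,0,-0.5,0],[0.5,0,0,-1,0],[0.5,0,0,-1,0],[0.5,0,0,-1,0],[0.5,0,0,-1,0],[0.5,0,0,-1,0],[0.5,0,0,-1,0],[0.5,0,0,0,0]]' 25 | grep -E "pos|width|force"
python3 -m jog '[[0.5,0,-1,0,-0.15],[0.5,0,-1,0,-0.15],[0.5,0,-1,0,-0.15],[0.5,0,-1,0,-0.15],[0.5,0,-1,0,-0.15],[0,0,-1,0,-0.15],[0,-0.3,-1,0,-0.15],[0,-0.5,-1,0,-0.15],[0,-0.7,-1,0,-0.15],[0,-0.9,-1,0,-0.15],[0,-1,-1,0,-0.15],[0,-1,-1,0,-0.15]]' 25 | grep -E "pos|rot"
python3 - <<'E'
from h import *
v=look()
out=[cv2.resize(v["top"]["color"][140:230,185:335,::-1],(400,240),interpolation=cv2.INTER_CUBIC),cv2.resize(v["side"]["color"][150:330,120:350,::-1],(400,313),interpolation=cv2.INTER_CUBIC)]
cv2.imwrite("pics/p1.png",np.vstack(out))
plan(.63,.30,.12,87)
E
```

```text
tool_pos: [0.5815, 0.0427, 0.0628]
force: [-4.3, 0.5, 9.4]
grip_width: 0.0237
grasp_force: 25.0
tool_pos: [0.585, 0.0442, 0.1963]
force: [0.5, -0.1, 1.1]
grip_width: 0.0431
grasp_force: 0.0
tool_pos: [0.4109, 0.1526, 0.1906]
tool_rot: [-179.7, 0.7, 78.7]
turn -0.191 (to 87.0) x 8.04 y 10.62 z 5.14
```

View pics/p1.png

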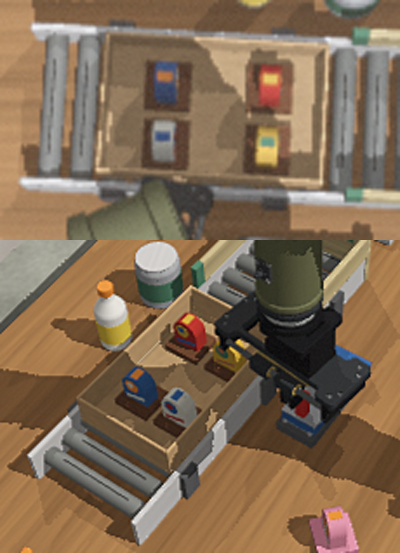

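All four pieces stand upright in the carton: blue and white to the left, red and yellow to the right. Next I go behind the open end.

```bash
python3 -m jog '[[0,1,0,0,-0.1],[0,1,0,0,-0.09],[0,1,0,0,0],[0,1,0.5,0,0],[0,1,1,0,0],[0,1,1,0,0],[0,1,1,0,0],[0,1,1,0,0],[0,0.3,1,0,0],[0,0,1,0,0],[0,0,1,0,0],[0,0,1,0,0]]' 25 | grep -E "pos"
python3 -m jog '[[0,0,1,0,0],[0,0,1,0,0],[0,0,1,0,0],[0,0,0,0,0]]' 25 | grep -E "pos|rot"
python3 -c "
from h import *
plan(.631,.29,.087,87)"
```

```text
tool_pos: [0.5975, 0.3082, 0.1872]
tool_pos: [0.6599, 0.3023, 0.1857]
tool_rot: [-179.7, 0.7, 86.5]
turn -0.011 (to 87.0) x -0.69 y -1.41 z 6.53
```

```bash
python3 -m jog '[[0,-0.6,-1,0,0],[0,0,-0.4,0,0],[0,0,0,1,0],[0,0,0,1,0],[0,0,0,1,0],[0,0,0,1,0],[0,0,0,1,0],[0,0,0,1,0],[0,0,0,0.5,0],[0,0,0,0,0]]' 25 | grep -E "pos|force: \["
python3 -m jog '[[0,-0.3,0,0,0],[0,-0.4,0,0,0],[0,-0.4,0,0,0],[0,-0.4,0,0,0],[0,-0.4,0,0,0],[0,-0.4,0,0,0],[0,-0.4,0,0,0],[0,-0.4,0,0,0],[0,-0.4,0,0,0],[0,-0.4,0,0,0],[0,-0.4,0,0,0],[0,-0.4,0,0,0]]' | grep -E "pos|force: \["
```

```text
tool_pos: [0.6242, 0.2925, 0.055]
force: [-0.8, -0.3, -0.3]
tool_pos: [0.6211, 0.1981, 0.059]
force: [1.5, 2.0, -0.6]
```

```bash
python3 -m jog '[[0,-0.4,0,0,0],[0,-0.4,0,0,0],[0,-0.4,0,0,0],[0,-0.4,0,0,0],[0,-0.4,0,0,0],[0,-0.4,0,0,0],[0,-0.4,0,0,0],[0,-0.4,0,0,0],[0,-0.4,0,0,0],[0,-0.4,0,0,0],[0,-0.4,0,0,0],[0,-0.4,0,0,0]]' | grep -E "pos|force: \["
python3 -m jog '[[0,-0.4,0,0,0],[0,-0.4,0,0,0],[0,-0.4,0,0,0],[0,-0.4,0,0,0],[0,-0.4,0,0,0],[0,-0.4,0,0,0],[0,-0.3,0,0,0],[0,-0.2,0,0,0],[0,-0.2,0,0,0],[0,0,0,0,0]]' | grep -E "pos|force: \["
```

```text
tool_pos: [0.6155, 0.1023, 0.0599]
force: [0.1, 2.5, -1.4]
tool_pos: [0.6124, 0.0394, 0.0609]
force: [-0.6, -0.8, -0.2]
```

```bash
for i in 1 2 3 4; do python3 -m jog '[[0,-0.15,0,0,0],[0,-0.15,0,0,0],[0,0,0,0,0]]' | grep -E "pos|force: \["; done
```

```text
tool_pos: [0.6121, 0.0344, 0.061]
force: [0.1, 0.3, 0.3]
tool_pos: [0.6117, 0.0282, 0.061]
force: [-0.2, 0.5, -0.2]
tool_pos: [0.6113, 0.022, 0.0609]
force: [-0.1, 0.0, 0.4]
tool_pos: [0.6109, 0.016, 0.061]
force: [-0.6, 0.4, -1.2]
```

Little force now, since the carton coasted ahead. I'll keep pushing until the end stop resists.

```bash
for i in 1 2 3 4; do python3 -m jog '[[0,-0.15,0,0,0],[0,-0.15,0,0,0],[0,0,0,0,0]]' | grep -E "pos|force: \["; done
```

```text
tool_pos: [0.6105, 0.011, 0.061]
force: [0.3, 1.8, -1.0]
tool_pos: [0.6097, 0.0108, 0.0611]
force: [-1.0, 10.1, 0.4]
tool_pos: [0.6087, 0.0106, 0.0611]
force: [-2.5, 18.4, 0.8]
tool_pos: [0.6083, 0.0106, 0.0612]
force: [-3.2, 26.7, 1.8]
```

```bash
python3 -m jog '[[0,0.5,0,0,0],[0,0.5,0,0,0],[0,0.5,0,0,0],[0,1,0,0,0],[0,1,0,0,0],[0,0,0,-1,0],[0,0,0,-1,0],[0,0,0,-1,0],[0,0,0,-1,0],[0,0,0,-1,0],[0,0,0,-1,0],[0,0,0,0,0]]' | grep -E "pos|force: \["
python3 - <<'E'
from h import *
v=look()
out=[cv2.resize(v["top"]["color"][140:230,235:415,::-1],(600,300),interpolation=cv2.INTER_CUBIC),cv2.resize(v["side"]["color"][100:240,150:400,::-1],(536,300),interpolation=cv2.INTER_CUBIC)]
cv2.imwrite("pics/p2.png",np.vstack([out[0],np.pad(out[1],((0,0),(0,64),(0,0)))]))
plan(.529,-.418,.14,90)
E
```

```text
tool_pos: [0.6173, 0.0633, 0.1855]
force: [0.9, 0.0, 0.8]
turn -0.073 (to 90.0) x -24.06 y -4.31 z 3.66
```

View pics/p2.png

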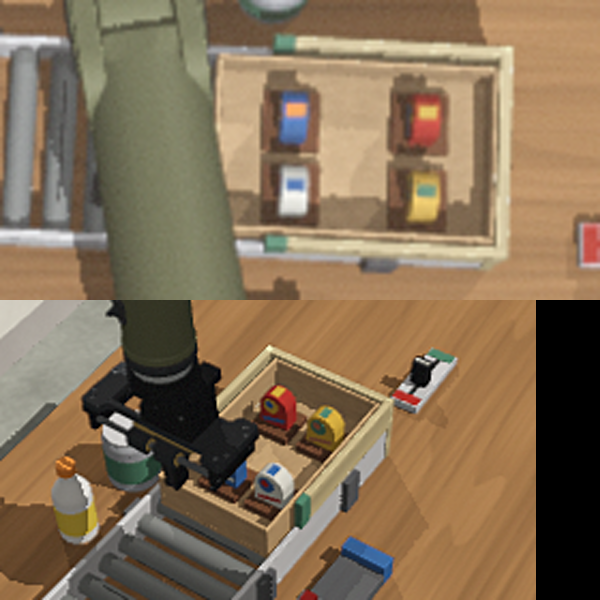

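The carton is home against the end stop with all pieces upright. Next is the marker.

```bash
python3 -m jog '[[0.6,-1,-0.4,0,-0.073],[0.6,-1,-0.4,0,0],[0.6,-1,-0.4,0,0],[0.6,-1,-0.4,0,0],[0.6,-1,-0.4,0,0],[0.6,-1,-0.4,0,0],[0.6,-1,-0.4,0,0],[0.6,-1,-0.4,0,0],[0.6,-1,-0.4,0,0],[0.6,-1,-0.4,0,0],[0.6,-1,0,0,0],[0.6,-1,0,0,0]]' | grep -E "pos"
python3 -m jog '[[0.6,-1,0,0,0],[0.6,-1,0,0,0],[0.6,-1,0,0,0],[0.6,-1,0,0,0],[0.6,-1,0,0,0],[0.6,-1,0,0,0],[0.6,-1,0,0,0],[0.6,-1,0,0,0],[0.6,-1,0,0,0],[0.6,-1,0,0,0],[0.6,-1,0,0,0],[0.6,0,0,0,0]]' | grep -E "pos|rot"
python3 - <<'E'
from h import *
c=read_camera("side"); P,C=cloud(c); q,_=near(P,C,[.529,-.418],.04,.03,.065); print(len(q),rect(q))
plan(.529,-.418,.042,90)
E
```

```text
tool_pos: [0.5321, -0.1768, 0.1821]
tool_pos: [0.5307, -0.4007, 0.1839]
tool_rot: [-179.3, 0.8, 89.7]
97 [ 528.8 -416.3   29.6   24.7   -6.5]
turn -0.004 (to 90.0) x -0.99 y -0.12 z 8.70
```

```bash
python3 -m jog '[[0.6,-0.85,-0.1,0,0],[0.6,0,0,1,0],[0.6,0,0,1,0],[0.6,0,0,1,0],[0.6,0,0,1,0],[0.6,0,0,1,0],[0.6,0,0,1,0],[0.6,0,0,1,0],[0.6,0,0,1,0],[0.6,0,0,0.6,0],[0.6,0,0,0,0]]' | grep -E "pos|force: \["
python3 -m jog '[[0,0,0,0,0],[0,0,0,0,0],[0,0,0,0,0],[0,0,0,0,0],[0,0,0,0,0],[0,0,0,0,0],[0,0,0,0,0],[0,0,0,0,0],[0,0,0,0,0]]' 15 | grep -E "pos|width|force"
python3 -m jog '[[0,-0.3,0,0,0],[0,-0.4,0,0,0],[0,-0.4,0,0,0],[0,-0.4,0,0,0],[0,-0.4,0,0,0],[0,-0.4,0,0,0],[0,-0.4,0,0,0],[0,-0.2,0,0,0],[0,0,0,0,0],[0,0,0,0,0]]' | grep -E "pos|width|force"
```

```text
tool_pos: [0.5285, -0.4113, 0.01]
force: [-0.3, 0.9, 0.3]
tool_pos: [0.5294, -0.4149, 0.0155]
force: [-5.4, 0.8, 5.6]
grip_width: 0.028
grasp_force: 15.0
tool_pos: [0.5281, -0.4694, 0.0154]
force: [-8.5, 9.0, 8.3]
grip_width: 0.0279
grasp_force: 15.0
```

```bash
for i in 1 2; do python3 -m jog '[[0,-0.1,0,0,0],[0,-0.1,0,0,0],[0,0,0,0,0],[0,0,0,0,0]]' | grep -E "pos|force: \["; done
```

```text
tool_pos: [0.5281, -0.4698, 0.0152]
force: [-10.5, 14.0, 12.1]
tool_pos: [0.528, -0.4721, 0.0144]
force: [-10.2, 15.5, 12.0]
```

```bash
python3 -m jog '[[0.6,0.5,0,0,0],[0.6,0,0,0,0],[0.6,0,0,0,0],[0.6,0,0,-1,0],[0.6,0,0,-1,0],[0.6,0,0,-1,0],[0.6,0,0,-1,0],[0.6,0,0,-1,0],[0.6,0,0,-1,0],[0.6,0,0,-1,0],[0.6,0,0,-1,0],[0.6,0,0,0,0]]' | grep -E "pos|force: \["
python3 -m jog '[[0.5,1,0,0,0],[0.5,1,0,0,0],[0.5,1,0,0,0],[0.5,1,0,0,0],[0.5,1,0,0,0],[0.5,1,0,0,0],[0.5,1,0,0,0],[0.5,1,0,0,0],[0.5,1,0,0,0],[0.5,1,0,0,0],[0.5,1,0,0,0],[0.5,1,0,0,0]]' | grep -E "pos|force: \["
python3 - <<'E'
from h import *
v=look()
for n,c in v.items():
    P,C=cloud(c); q,_=near(P,C,[.529,-.47],.04,.03,.065); print(n,len(q),rect(q) if len(q)>4 else '')
    b,_=near(P,C,[.529,-.436],.07,.011,.018); print("base y",np.percentile(b[:,1],[1,99]).round(3))
    k=(C[:,0]>100)&(C[:,1]<70)&(C[:,2]<70); q,_=near(P[k],C[k],[.443,.06],.04,.06,.1); print("post",len(q),rect(q) if len(q)>4 else '')
plan(.442,.059,.072,87)
E
```

```text
tool_pos: [0.5346, -0.471, 0.1807]
force: [0.5, 0.3, 0.5]
tool_pos: [0.5321, -0.2278, 0.172]
force: [0.8, 0.0, 0.3]
top 74 [ 528.9 -471.5   28.7   20.    -3.8]
base y [-0.497 -0.379]
post 24 [ 4.419e+02  5.690e+01  1.500e+01  1.270e+01 -4.000e-01]
side 90 [ 527.6 -470.6   29.2   29.    81.6]
base y [-0.493 -0.367]
post 35 [444.2  58.1  17.3  16.4 -10.7]
turn 0.076 (to 87.0) x 13.90 y -5.29 z 6.60
```

```bash
python3 -m jog '[[0.5,1,0,0,0.076],[0.5,1,0,0,0],[0.5,1,0,0,0],[0.5,1,0,0,0],[0.5,1,-0.5,0,0],[0.5,1,-0.6,0,0],[0.5,1,-0.6,0,0],[0.5,1,-0.6,0,0],[0.5,1,-0.6,0,0],[0.5,1,-0.6,0,0],[0.5,1,-0.6,0,0],[0.5,1,-0.6,0,0]]' 25 | grep -E "pos"
python3 -m jog '[[0.5,1,-0.6,0,0],[0.5,1,0,0,0],[0.5,0,0,1,0],[0.5,0,0,1,0],[0.5,0,0,1,0],[0.5,0,0,0,0]]' 25 | grep -E "pos|rot"
python3 -c "
from h import *
plan(.442,.058,.072,87)"
```

```text
tool_pos: [0.4508, 0.0167, 0.1702]
tool_pos: [0.4383, 0.0555, 0.1063]
tool_rot: [-179.3, 0.7, 86.6]
turn -0.008 (to 87.0) x 0.13 y 0.18 z 3.32
```

```bash
python3 -m jog '[[0.5,0.1,0.15,1,0],[0.5,0,0,1,0],[0.5,0,0,1,0],[0.5,0,0,0.3,0],[0.5,0,0,0,0],[0,0,0,0,0],[0,0,0,0,0],[0,0,0,0,0],[0,0,0,0,0],[0,0,0,0,0],[0,0,0,0,0],[0,0,0,0,0]]' 25 | grep -E "pos|width|force"
python3 -m jog '[[0,-0.3,0,0,0],[0,-0.4,0,0,0],[0,-0.4,0,0,0],[0,-0.4,0,0,0],[0,-0.4,0,0,0],[0,-0.4,0,0,0],[0,-0.4,0,0,0],[0,-0.4,0,0,0],[0,-0.4,0,0,0],[0,-0.4,0,0,0],[0,-0.4,0,0,0],[0,-0.4,0,0,0]]' | grep -E "pos|width|force"
python3 -m jog '[[0,-0.2,0,0,0],[0,-0.2,0,0,0],[0,-0.1,0,0,0],[0,0,0,0,0],[0,0,0,0,0]]' | grep -E "pos|width|force"
```

```text
tool_pos: [0.443, 0.058, 0.0445]
force: [-3.9, -0.1, 6.6]
grip_width: 0.018
grasp_force: 25.0
tool_pos: [0.4376, -0.0369, 0.0445]
force: [-0.6, 3.2, -0.1]
grip_width: 0.0181
grasp_force: 25.0
tool_pos: [0.4374, -0.0396, 0.0446]
force: [-0.4, 19.6, -0.4]
grip_width: 0.0179
grasp_force: 25.0
```

```bash
for i in 1 2; do python3 -m jog '[[0,-0.15,0,0,0],[0,-0.1,0,0,0],[0,0,0,0,0],[0,0,0,0,0]]' | grep -E "pos|force: \["; done
```

```text
tool_pos: [0.4374, -0.0408, 0.0446]
force: [0.1, 29.0, -1.2]
tool_pos: [0.4371, -0.0452, 0.0446]
force: [0.8, 29.9, -1.0]
```

The jaw is hard against the fixed jaw. I'll release, retreat and take a final look.

```bash
python3 -m jog '[[0,0.6,0,0,0],[0.5,0,0,0,0],[0.5,0,0,0,0],[0.5,0,0,0,0],[0.5,0,0,-1,0],[0.5,0,0,-1,0],[0.5,0,0,-1,0],[0.5,0,0,-1,0],[0.5,0,0,-1,0],[0.5,0,0,-1,0],[0.5,0,0,-1,0],[0.5,0,0,0,0]]' | grep -E "pos|force: \["
python3 -m jog '[[0.5,1,0,0,0],[0.5,1,0,0,0],[0.5,1,0,0,0],[0.5,1,0,0,0],[0.5,1,0,0,0],[0.5,1,0,0,0],[0.5,1,0,0,0],[0.5,1,0,0,0],[0.5,1,0,0,0],[0.5,1,0,0,0],[0.5,1,0,0,0],[0.5,0,0,0,0]]' | grep -E "pos|force: \["
python3 - <<'E'
from h import *
v=look()
a=cv2.resize(v["top"]["color"][140:260,240:460,::-1],(660,360),interpolation=cv2.INTER_CUBIC)
b=cv2.resize(v["side"]["color"][110:270,190:390,::-1],(300,240),interpolation=cv2.INTER_CUBIC)
cv2.imwrite("pics/end.png",np.vstack([a,np.pad(b,((0,0),(0,360),(0,0)))]))
c=v["top"]; P,C=cloud(c); k=(C[:,0]>100)&(C[:,1]<70)&(C[:,2]<70)
q,_=near(P[k],C[k],[.438,-.041],.03,.06,.1); print("post",len(q),rect(q) if len(q)>4 else '')
for n,p in dict(glue=(280,128),tin=(318,130),clamp=(164,200)).items(): print(n,pix(c,*p).round(3))
E
```

```text
tool_pos: [0.4408, -0.0443, 0.189]
force: [0.5, -0.1, 0.1]
tool_pos: [0.4507, 0.1802, 0.1816]
force: [-0.1, 1.1, 1.0]
post 0 
glue [0.784 0.058 0.135]
tin [ 0.79  -0.065  0.093]
clamp [0.571 0.443 0.017]
```

View pics/end.png

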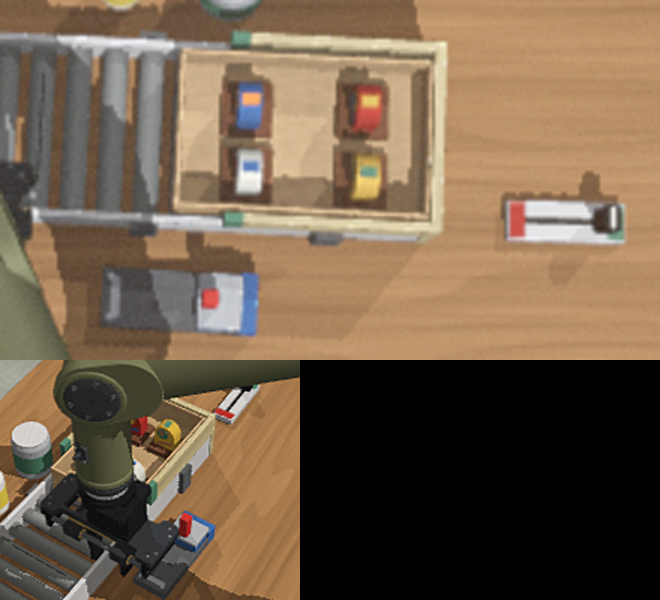

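The final picture shows all four pieces upright in the carton, which is home in the bay. The marker is at its green end (crop 605,218) and the jaw is shut (post at crop 210,298). The glue, tin and clamp haven't moved, and the robot is clear.

```bash
python3 -c "
from cell import env
print(env.get_obs()['time_s']); print(env.sign_off())"
```

```text
73.3833
the job is handed in; nothing more can be done
None
```

The job is handed in at 73 s with every step done: all four sculptures (red, blue, white, yellow) upright in the carton, carton home in the bay, marker at green, vise shut, glue, tin and clamp unmoved; the judge returned no verdict.

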